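Grade mixed bearing balls on the sloped sorter

TASK

Stand the empty catch box in the bay at the low foot of the ball grader, close up to it, and let go of it. Then lift the scoop of mixed bearing balls by its bail and tip it little by little, low over the grader's head, so that the balls roll down and part by size: small and middle ones into their own lanes, large ones into the catch box. Finally set the emptied scoop down upright on the desk or bench, and leave the magnet block, the loupe and the brass bush where they are.

Things in the scene. Friction and masses are not known exactly. Their poses are not given: they have to be found in the camera images.
- grader: fixed sheet-metal ball grader on the grey bench; origin on the bench top under its middle line, local +y to its high head, -y to its low foot, -x to the lane pockets (robot side). A V trough, 84 mm wide inside, sides at 35 degrees, slopes down 12 degrees in the head (y 0.14 to 0.042), 19 degrees to y = -0.03, then 24 degrees (66 mm wide) to the foot at y = -0.095, its bottom 65 mm high there. Balls roll down it by themselves
- grader_head (a point): point on the bottom of the V in the closed head, 125 mm up, grader-local (0, 0.10). Parts are tipped in above it; side rims at x = +-0.043 rise from 159 mm high (y 0.04) to 180 mm (y 0.14), the back wall at y = 0.14 is 177 mm high. Balls tipped in fast or all at once overrun their slots; let them come over some 4 s, from low above
- small_lane (a point): pocket of the lane for 14 mm balls, grader-local (-0.07, 0.006, 0.012). Lane: y -0.030 to 0.042, x -0.10 to 0.04, floor sloping down 10 degrees to -x, front wall 32 mm high. The trough above it has an 18 mm slot along its bottom through which only 14 mm balls drop
- middle_lane (a point): pocket of the lane for 23 mm balls, grader-local (-0.07, -0.062, 0.012). Lane: y -0.095 to -0.030, otherwise like the small one. The trough above it has a 25 mm slot through which 23 mm balls drop; 30 mm balls run on and fall off the foot
- grader_bay (a point): point on the bench, grader-local (0, -0.150, 0), where the centre of the catch box's underside belongs, its 80 mm sides along the grader's y. Steel guides 6 mm high at x = +-0.040 (y -0.116 to -0.095), 76 mm apart inside, flank the bay's inner end. The trough's end juts out above to y = -0.104, up to 84 mm high
- catch_box: loose open grey plastic box, 62 mm wide (x), 80 mm long (y), 42 mm high, wall 3 mm, about 0.25 kg; origin at the centre of its underside, z up; grip it across its 62 mm
- scoop: loose steel scoop with a bail, 0.2 kg (0.53 kg loaded): pan x -0.056 to 0.067, 68 mm wide (y), walls 52 mm high, closed at the back (-x), open at +x. Its level floor (6 mm up) ends in ramps (x 0.041 to 0.067) up to the lip: 22 degrees on the left (y > -0.006), 33 degrees on the right. It keeps balls when carried level and calmly; tipped lip down, the left file leaves past 22 degrees, the rest by 60; a shake frees a jam
- scoop_bar (a point): centre of the scoop's black bail bar, scoop-local (0, 0, 0.095): 14 mm thick (x), 18 mm high, 76 mm long (y), 68 mm of it free between the uprights at y = +-0.036; grip it across the 14 mm. The balls lie more than 40 mm below it
- scoop_lip (a point): middle of the scoop's pouring lip, scoop-local (0.067, 0, 0.019); the side walls beside it reach from 0 to 52 mm height
- magnet_block: bystander: dark block 56 x 40 x 36 mm with a round button; origin at the centre of its underside
- loupe: bystander: black stand loupe, 44 mm across, 31 mm high; origin at the centre of its underside
- bush_brass: bystander: brass bush, flange 33 mm, 27 mm high, standing beyond the bay; origin at the centre of its underside
- ball_l1: loose bright steel bearing ball, diameter 30 mm, 0.11 kg; origin at its centre; starts in the scoop
- ball_l2: loose bright steel bearing ball, diameter 30 mm, 0.11 kg; origin at its centre; starts in the scoop
- ball_m1: loose bright steel bearing ball, diameter 23 mm, 0.05 kg; origin at its centre; starts in the scoop
- ball_m2: loose bright steel bearing ball, diameter 23 mm, 0.05 kg; origin at its centre; starts in the scoop
- ball_s1: loose bright steel bearing ball, diameter 14 mm, 0.011 kg; origin at its centre; starts in the scoop
- ball_s2: loose bright steel bearing ball, diameter 14 mm, 0.011 kg; origin at its centre; starts in the scoop
Mind the look-alikes: they are no part of the job. Of the things that look like the catch_box, the largest one is meant.

How it is judged (in metres and radians):
On the way, in this order (a step that is already met when the one before it is completed fails the run):
1. the catch box stands in the bay at the grader's foot, released, with no ball tipped yet (horizontal distance between catch_box and grader_bay below 0.018 m and height (world z) of catch_box below 0.006 m and angle between catch_box's own z axis and vertical below 0.1 rad and contact force between the fingers and catch_box below 0.1 N and angle between scoop's own z axis and vertical below 0.3 rad), for 0.2 s.
2. the scoop is tipped above the grader's head (angle between scoop's own z axis and vertical above 0.4 rad and horizontal distance between scoop_lip and grader_head below 0.08 m and height (world z) of scoop_lip above 0.12 m), for 0.1 s.
At the end, for the whole second after the job is handed in: both 14 mm balls lie in the lane under the first slot and both 23 mm balls in the lane under the second (centres below 52 mm), both 30 mm balls lie in the catch box; the box stands upright within 18 mm of the bay point; the empty scoop stands upright, at rest, on the desk or bench (x of ball_s1 in the frame of grader between -0.105 and 0.045 m and y of ball_s1 in the frame of grader between -0.03 and 0.044 m and height (world z) of ball_s1 between 0 and 0.052 m and x of ball_s2 in the frame of grader between -0.105 and 0.045 m and y of ball_s2 in the frame of grader between -0.03 and 0.044 m and height (world z) of ball_s2 between 0 and 0.052 m and x of ball_m1 in the frame of grader between -0.105 and 0.045 m and y of ball_m1 in the frame of grader between -0.1 and -0.03 m and height (world z) of ball_m1 between 0 and 0.052 m and x of ball_m2 in the frame of grader between -0.105 and 0.045 m and y of ball_m2 in the frame of grader between -0.1 and -0.03 m and height (world z) of ball_m2 between 0 and 0.052 m and x of ball_l1 in the frame of catch_box between -0.031 and 0.031 m and y of ball_l1 in the frame of catch_box between -0.04 and 0.04 m and z of ball_l1 in the frame of catch_box between 0 and 0.045 m and x of ball_l2 in the frame of catch_box between -0.031 and 0.031 m and y of ball_l2 in the frame of catch_box between -0.04 and 0.04 m and z of ball_l2 in the frame of catch_box between 0 and 0.045 m and horizontal distance between catch_box and grader_bay below 0.018 m and height (world z) of each of catch_box, scoop below 0.006 m and angle between each of catch_box, scoop's own z axis and vertical below 0.1 rad and height (world z) of scoop above -0.006 m and linear speed of each of scoop, catch_box below 0.03 m/s); the robot touches nothing.
It fails at once if the magnet block is moved more than 25 mm (distance of magnet_block from where it was at the start of the episode above 0.025 m).
It fails at once if the loupe is moved more than 25 mm (distance of loupe from where it was at the start of the episode above 0.025 m).
It fails at once if the brass bush is moved more than 25 mm (distance of bush_brass from where it was at the start of the episode above 0.025 m).
It also fails if it takes over 72 s, if anything falls off the work surface, if the arm or the gripper's body presses on something with over 40 N, if the wrist force passes 120 N, or if a joint passes its speed limit or range.

ROBOT

A 6-joint arm with a two-finger parallel gripper is mounted at the origin on a cart in front of the work surface, level with it; the furniture and walls round the work are solid. World frame = base frame: x ahead of the robot, y to its left, z up, the work surface at z = 0. Lengths are in mm, angles in rad, forces in N, time in s.
With the tool pointing down it reaches from about 350 to 800 mm from the base axis. Payload 7.3 kg.
Tool frame: the origin (TCP) lies between the finger pads; the fingertips stand 11 mm ahead of it and the grasp point (between the pads) lies 8 mm behind it (env.tip_reach is the distance from the TCP to the fingertips, in mm); z points along the fingers, y is the line along which they close (so a half turn about z gives the same grasp; the last joint's range is limited). The gripper opens to 85 mm and grips with 20 to 120 N. Pads are 22 mm wide; open, the fingers measure 114 mm over their backs; the gripper's body (76 mm by 85 mm) begins 54 mm behind the grasp point. The pads swing forward as they close: fully open they stand 13 mm farther back than shut.
Start: joints at [-1.329, 0.342, 1.524, -0, 1.275, -0.146], TCP at [198.553, -486.025, 242.322] pointing down, gripper open.
Joint ranges: [-2.53, 2.53], [-0.77, 2.02], [0.04, 2.7], [-1, 4.14], [0.28, 2.66], [-3.11, 3.11]. Speed limits (rad/s): [2.57, 2.57, 3.14, 3.14, 3.14, 3.14].

INTERFACE

Orientations are given as a unit quaternion [w, x, y, z].
In Python, from bench import env gives the robot as it stands.
- The arm moves only by the tool apply_moves, never from a script. Its argument "rows" is a list of rows, each an object with "dp": the shift along the tool's x, y, z each as a share of 50 cm, from -1 to 1, a list of three; "angular": the turn, a rotation vector about the tool's x, y, z each as a share of 180 degrees, from -1 to 1, a list of three. In form: [{"dp": [dx, dy, dz], "angular": [rx, ry, rz]}, ...]. A call has exactly 10 rows; each row is the pose to reach, as a shift and turn from the pose commanded when the call began, along the tool's axes at that moment, turning the shorter way round; what a row does not reach only later rows make up. A row lasts 1/10 s, in which the tool goes at most 50 mm and 8.59 degrees, less where a joint would pass 70% of its speed; a pose out of reach is approached as far as the arm can. A call with a number of a shift or a turn outside -1 to 1 is refused whole. A call with a gripper value outside its range is refused whole. "claw" is the opening, from 0 (shut) to 1 (fully open), set as the call begins (left out, the last holds). The fingers move at their own pace and stop on an object; "force" is the grip in N (left out, the last holds). Time passes only in rows, so rows that repeat a pose let the fingers close, or fill a call up. It gives the time, the measured TCP pose, the force, the opening and the grip force at its end, in the units of the state.
- env.read_state(): the state, without advancing time (a new reading comes with each control period).
- env.grab_frame(name): name is "side" or "top"; returns a dict with "img" (420x560x3 uint8, red, green, blue), "mtx" (3x3 intrinsics, pixels), "T" (4x4, takes a point from camera to world coordinates). Camera axes: x right, y down, z forward; pixel columns grow to the right and rows downward; lengths in mm; the calibration is good to about 2 mm. A picture is of the moment at which its call begins. There is no depth.
- env.hand_in(): hands the job in; it is judged then, once.
Trained networks look in a picture, given as the dict that the camera call returned (one of the last four; its "shot" number tells which), for a name from the list of things; names that differ only in an ending like _2 or _b are one class to them, and where a whole thing is asked for, a point or a joint stands for the part that bears it (a point fixed in the world has none). Each returns a list of dicts, best first, with "p" (0 to 1); they miss things now and then, are a little off and sometimes report something else, mostly with a low value. They report only what shows in the picture. A call takes as long as a camera call. They do not tell look-alikes from the thing itself.
- env.boxes_of(picture, name): "point" ([row, column] in pixels, amid what is visible of it).
- env.cut_out(picture, name): "region" (420x560 bool, what is visible of it) and "point" ([row, column] in pixels, amid what is visible of it).
- env.mark_of(picture, name): "point" ([row, column] in pixels: a listed point, or the origin of a listed thing).
The state is a dict: "time": time; "joint_pos": joint angles; "joint_velocities": joint speeds; "effort": joint torques, N m; "ee_pos": TCP position; "eef_rot": TCP orientation; "force": force on the tool from outside, world axes, zero at the start; "torque": the same for the moment, N m; "width": finger opening in mm; "gripper_force": force on a finger pad.
Only numpy, scipy, OpenCV 4.12 (cv2) and the standard library are available. Lean on these libraries where they do the work, as an engineer would, in place of code of your own. Each camera call takes 0.05 s, during which the arm holds its last target. There are 200 camera calls.

## Working session

There is one attempt and no reset: what is moved stays moved. The work goes in short steps, Python scripts to look and compute and a tool call to move; the robot and the scene stay as the last step left them, time stands still between calls to the robot, and variables do not carry over. Pictures are saved under pics/ and viewed, at most 10 in all, crops included, and the job is handed in when it is done.

Besides the shell and the picture viewer there is one more tool, called after "Call:" as name([rows], argument=value, ...), one row to a line, values as JSON. apply_moves: Moves the arm, as the interface text tells. Its arguments: {"type":"object","properties":{"rows":{"type":"array"},"claw":{"type":"number"},"force":{"type":"number"}},"required":["rows"]}

```bash
mkdir -p pics; ls; python3 - <<'E'
from bench import env
import cv2
print(env.read_state())
for n in("top","side"):
    f=env.grab_frame(n); cv2.imwrite(f"pics/{n}0.png",f["img"][:,:,::-1]); print(n,f["mtx"].tolist(),f["T"].round(3).tolist())
    for k in ["grader","grader_head","small_lane","middle_lane","grader_bay","catch_box","scoop","scoop_bar","scoop_lip","magnet_block","loupe","bush_brass"]:
        print(k,[(round(d["p"],2),[round(float(x),1) for x in d["point"]]) for d in env.mark_of(f,k)][:4])
E
```

```text
pics
{'time': 0.0, 'joint_pos': array([-1.32897939e+00,  3.42748722e-01,  1.52505565e+00, -1.72082017e-05,
        1.27539811e+00, -1.45998113e-01]), 'joint_velocities': array([-0.00129765, -0.00031293, -0.00014793,  0.0016396 ,  0.00141956,
        0.00070789]), 'effort': array([-2.98248437e-03, -4.33675396e+01, -2.46013731e+01, -5.82648900e-04,
        7.94792053e-03,  2.23597192e-05]), 'ee_pos': array([ 198.45720644, -485.61148094,  241.59897315]), 'eef_rot': array([-8.03595164e-04,  9.81257967e-01,  1.92697053e-01, -4.67681161e-05]), 'force': array([-0.11725846,  0.04961252, -0.07387724]), 'torque': array([-0.01147739,  0.0217415 , -0.0007185 ]), 'gripper_force': 0.0, 'width': 85.32675529123898}
top [[390.39078056161105, 0.0, 280.20071756576027], [0.0, 390.39078056161105, 211.2139431741512], [0.0, 0.0, 1.0]] [[-0.025, -0.981, 0.193, 283.39], [-0.999, 0.02, -0.029, 138.662], [0.025, -0.194, -0.981, 1129.186], [0.0, 0.0, 0.0, 1.0]]
grader [(0.58, [200.9, 320.1]), (0.42, [195.1, 288.4]), (0.17, [220.1, 338.9])]
grader_head [(0.96, [194.2, 286.2]), (0.63, [190.6, 367.0])]
small_lane 
[... 654 characters left out ...]
 0.0, 1.0]] [[-0.919, -0.245, 0.31, 148.572], [-0.395, 0.585, -0.708, 911.161], [-0.008, -0.773, -0.634, 794.019], [0.0, 0.0, 0.0, 1.0]]
grader [(0.83, [196.0, 286.3])]
grader_head [(0.72, [186.9, 277.8]), (0.18, [273.8, 243.1])]
small_lane [(0.92, [202.2, 304.6]), (0.39, [275.6, 315.1])]
middle_lane [(0.7, [183.8, 311.7])]
grader_bay []
catch_box [(0.96, [319.0, 313.3]), (0.83, [277.2, 315.7]), (0.81, [345.0, 207.3])]
scoop [(0.67, [274.0, 246.9])]
scoop_bar [(0.59, [243.9, 248.5]), (0.41, [246.4, 246.5])]
scoop_lip [(0.64, [245.4, 246.4])]
magnet_block [(0.82, [310.0, 248.0])]
loupe [(0.78, [295.5, 195.6]), (0.69, [275.8, 314.3])]
bush_brass [(0.61, [160.9, 298.6]), (0.31, [310.4, 248.8])]
```

View pics/top0.png

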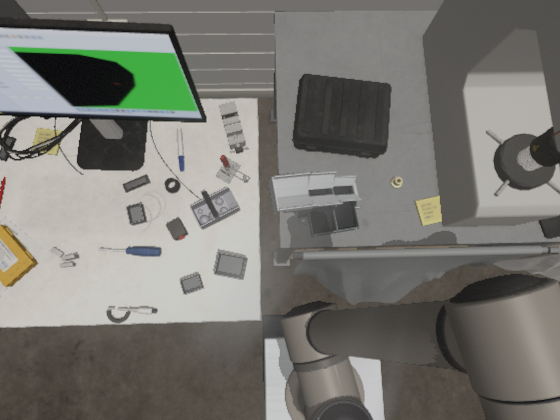

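View pics/side0.png

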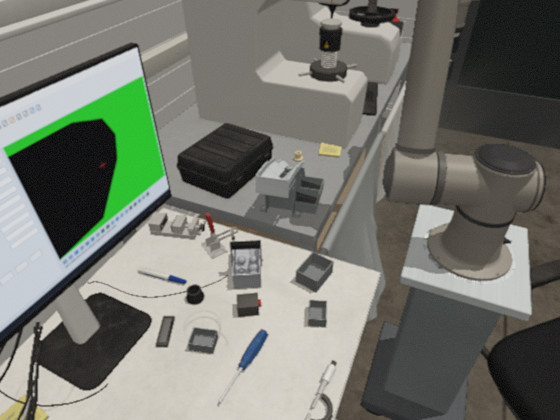

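```bash
cat > h.py <<'E'
import numpy as np
from bench import env
def ray(f,rc):
    K,T=f["mtx"],f["T"]; d=T[:3,:3]@np.linalg.inv(K)@[rc[1],rc[0],1]; return T[:3,3],d
def at_z(f,rc,z):
    o,d=ray(f,rc); return o+d*(z-o[2])/d[2]
def proj(f,P):
    P=np.atleast_2d(P); T=f["T"]; c=(P-T[:3,3])@T[:3,:3]; p=c@f["mtx"].T; return (p[:,:2]/p[:,2:])[:,::-1]
def tri(fa,a,fb,b):
    A=np.zeros((3,3));B=np.zeros(3)
    for f,r in((fa,a),(fb,b)):
        o,d=ray(f,r); d=d/np.linalg.norm(d); M=np.eye(3)-np.outer(d,d); A+=M; B+=M@o
    return np.linalg.solve(A,B)
E
python3 - <<'E'
from h import *
t=env.grab_frame("top");s=env.grab_frame("side")
z={"grader_head":125,"small_lane":12,"middle_lane":12,"grader_bay":0,"catch_box":0,"scoop":0,"scoop_bar":95,"scoop_lip":19,"magnet_block":0,"loupe":0,"bush_brass":0,"grader":0}
for k,h in z.items():
    for n,f in(("t",t),("s",s)):
        print(k,n,[(round(d["p"],2),at_z(f,d["point"],h)[:2].round(0).tolist()) for d in env.mark_of(f,k)][:3])
E
```

```text
grader_head t [(0.64, [457.0, 297.0]), (0.59, [526.0, 95.0])]
grader_head s [(0.71, [514.0, 111.0]), (0.25, [469.0, 116.0])]
small_lane t [(0.56, [462.0, -14.0])]
small_lane s [(0.59, [471.0, -4.0])]
middle_lane t [(0.64, [467.0, -75.0]), (0.41, [597.0, -240.0]), (0.21, [536.0, -9.0])]
middle_lane s [(0.96, [488.0, -96.0])]
grader_bay t [(0.97, [566.0, -152.0])]
grader_bay s []
catch_box t [(0.76, [306.0, 360.0]), (0.64, [350.0, 246.0]), (0.58, [497.0, 522.0])]
catch_box s [(0.79, [342.0, 240.0]), (0.65, [497.0, 528.0]), (0.61, [302.0, 368.0])]
scoop t [(0.77, [507.0, 306.0])]
scoop s [(0.75, [514.0, 302.0]), (0.74, [595.0, -62.0])]
scoop_bar t [(0.69, [508.0, 298.0]), (0.59, [561.0, 393.0])]
scoop_bar s [(0.62, [507.0, 299.0])]
scoop_lip t [(0.95, [532.0, 244.0])]
scoop_lip s [(0.82, [543.0, 241.0])]
magnet_block t [(0.84, [456.0, 397.0])]
magnet_block s [(0.61, [455.0, 402.0])]
loupe t [(0.66, [596.0, 411.0]), (0.19, [469.0, -17.0])]
loupe s [(0.6, [591.0, 414.0])]
bush_brass t [(0.41, [578.0, -246.0])]
bush_brass s [(0.6, [590.0, -243.0])]
grader t [(0.61, [533.0, -8.0])]
grader s [(0.76, [537.0, -31.0]), (0.32, [597.0, 412.0])]
```

The image shows the bench grader at top-px (200,318), with the scoop at (208,215). There are three candidate open boxes at top-px (264,230), (283,191) and (214,137). The one at (264,230) looks largest, so I'll confirm it in an enlarged crop along with the grader.

```bash
python3 - <<'E'
from h import *
import cv2
t=cv2.imread("pics/top0.png");s=cv2.imread("pics/side0.png")
a=cv2.resize(t[165:240,265:365],None,fx=4,fy=4,interpolation=cv2.INTER_CUBIC)
b=cv2.resize(s[150:225,245:345],None,fx=4,fy=4,interpolation=cv2.INTER_CUBIC)
c=cv2.resize(t[175:300,120:253],None,fx=3,fy=2.4,interpolation=cv2.INTER_CUBIC)
c=cv2.resize(t[175:300,120:253],(319,300),interpolation=cv2.INTER_CUBIC)
d=cv2.resize(s[230:355,185:335],(360,300),interpolation=cv2.INTER_CUBIC)
o=np.zeros((600,800,3),np.uint8); o[:300,:400]=a;o[:300,400:]=b;o[300:,:319]=c;o[300:,400:760]=d
cv2.imwrite("pics/crop1.png",o)
f=env.grab_frame("top")
for d in env.cut_out(f,"catch_box"): 
    (cx,sz,an)=cv2.minAreaRect(np.argwhere(d["region"]).astype(np.float32))
    print(d["p"],d["point"],d["region"].sum(),cx,sz,an)
E
```

```text
0.81 [282.2, 191.4] 309 (284.1000061035156, 191.1999969482422) (14.862703323364258, 21.187259674072266) 18.43494987487793
0.8 [212.7, 134.3] 309 (214.05886840820312, 136.2647247314453) (19.645383834838867, 16.492422103881836) 14.03624439239502
0.64 [228.3, 176.3] 318 (230.00001525878906, 177.50001525878906) (21.0190372467041, 16.099689483642578) 26.56505012512207
0.58 [266.0, 230.8] 636 (265.9807434082031, 230.90383911132812) (28.829071044921875, 22.749473571777344) 78.69007110595703
0.53 [199.1, 320.5] 4388 (204.2073211669922, 315.1341552734375) (63.38770294189453, 88.56609344482422) 6.34019136428833
```

View pics/crop1.png

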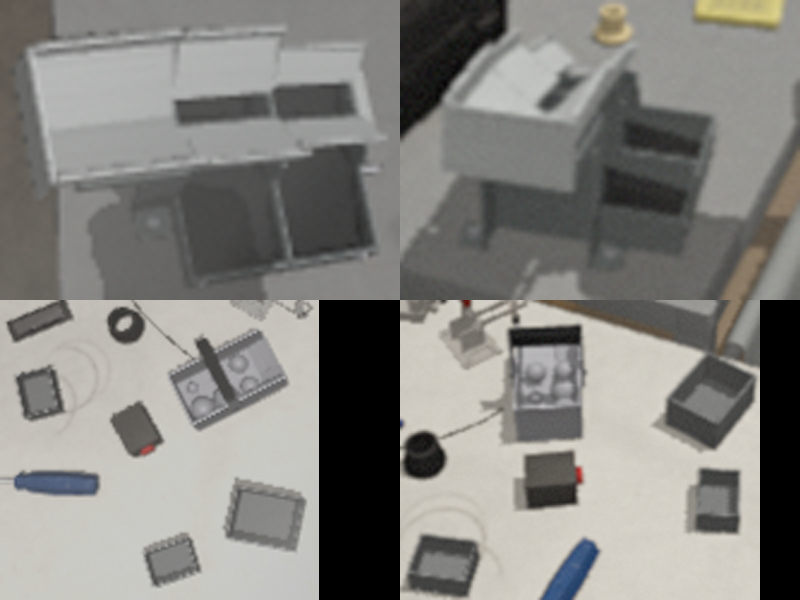

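The crop shows box (265,231) clearly larger, about 80x62 mm, than those at (283,191) and (214,137), so it's the catch box. The grader's head is on the left in the top view and its lanes are towards the robot. Next I'll fit poses from the features I picked.

```bash
python3 - <<'E'
from h import *
import cv2
from scipy.optimize import least_squares
t=env.grab_frame("top");s=env.grab_frame("side")
def pose2(p,L):
    c,si=np.cos(p[2]),np.sin(p[2]); L=np.array(L,float)
    return np.c_[p[0]+c*L[:,0]-si*L[:,1],p[1]+si*L[:,0]+c*L[:,1],L[:,2]]
def fit(A,B,x0):
    fn=lambda p:np.r_[(proj(t,pose2(p,[a[1] for a in A]))-[a[0] for a in A]).ravel(),(proj(s,pose2(p,[a[1] for a in B]))-[a[0] for a in B]).ravel()]
    r=least_squares(fn,x0,loss="soft_l1",x_scale=[100,100,1]); return r.x,fn(r.x).reshape(-1,2).round(1).tolist()
T=lambda c,r:(165+r/4,265+c/4); S=lambda c,r:(150+r/4,245+(c-400)/4)
A=[(T(33,45),(43,140,180)),(T(45,183),(-43,140,180)),(T(183,283),(-100,42,32)),(T(375,252),(-100,-95,32)),(T(286,260),(-100,-30,32))]
B=[(S(447,95),(43,140,180)),(S(582,122),(-43,140,180)),(S(715,118),(-100,-95,32)),(S(690,197),(-100,42,32))]
g,r=fit(A,B,[540,-10,.15]); print("grader",g.round(3),r)
L={"head":(0,100,125),"bay":(0,-150,0)}
for k,v in L.items(): print(k,pose2(g,[v]).round(1))
# catch box: rim corners via mask hulls
f=t
# scoop: bar ends & back corners from crop: use crop px -> top
U=lambda c,r:(175+r*125/300,120+c*133/319)
V=lambda c,r:(230+r*125/300,185+c*150/360)
# box rim corners, order: local x along width62, y along 80
Ab=[(U(237,180),(-31,40,42)),(U(306,190),(-31,-40,42))] 
bx=[U(234,182),U(304,188),U(294,250),U(227,240)]
P=np.array([at_z(t,q,42)[:2] for q in bx]); print("box top rim",P.round(0).tolist(),P.mean(0).round(1),[np.linalg.norm(P[i]-P[i-1]).round(0) for i in range(4)])
bs=[V(311,54),V(354,78),V(314,147),V(268,105)]
P=np.array([at_z(s,q,42)[:2] for q in bs]); print("box side rim",P.round(0).tolist(),P.mean(0).round(1),[np.linalg.norm(P[i]-P[i-1]).round(0) for i in range(4)])
# scoop rim z=52: back corners & lip corners
sc=[U(170,76),U(260,32),U(286,83),U(194,128)]
P=np.array([at_z(t,q,52)[:2] for q in sc]); print("scoop top",P.round(0).tolist(),P.mean(0).round(1),[np.linalg.norm(P[i]-P[i-1]).round(0) for i in range(4)])
ba=[U(201,42),U(232,102)]
P=np.array([at_z(t,q,104)[:2] for q in ba]); print("bar top",P.round(0).tolist(),P.mean(0),np.linalg.norm(P[0]-P[1]))
ba=[V(110,28),V(181,28)]
P=np.array([at_z(s,q,104)[:2] for q in ba]); print("bar side",P.round(0).tolist(),P.mean(0),np.linalg.norm(P[0]-P[1]))
from scipy.spatial.transform import Rotation as R
st=env.read_state(); q=st["eef_rot"]; print(R.from_quat(q[[1,2,3,0]]).as_matrix().round(3).tolist(),st["ee_pos"])
E
```

```text
grader [ 5.32974e+02 -1.29830e+01  1.28000e-01] [[1.1, -2.2], [-0.3, -0.1], [-0.6, 1.8], [0.1, 1.0], [1.4, 0.9], [1.3, -0.1], [-0.4, -2.0], [-0.4, 1.0], [6.0, -1.8]]
head [[520.2  86.2 125. ]]
bay [[ 552.1 -161.8    0. ]]
box top rim [[389.0, 283.0], [380.0, 202.0], [310.0, 214.0], [323.0, 290.0]] [350.6 247.4] [np.float64(66.0), np.float64(81.0), np.float64(71.0), np.float64(77.0)]
box side rim [[364.0, 208.0], [311.0, 223.0], [319.0, 324.0], [380.0, 292.0]] [343.5 261.9] [np.float64(85.0), np.float64(55.0), np.float64(101.0), np.float64(68.0)]
scoop top [[514.0, 357.0], [565.0, 252.0], [502.0, 222.0], [452.0, 328.0]] [508.  289.6] [np.float64(68.0), np.float64(117.0), np.float64(69.0), np.float64(118.0)]
bar top [[541.0, 312.0], [472.0, 277.0]] [506.15613176 294.92363215] 77.45178974127187
bar side [[544.0, 310.0], [478.0, 283.0]] [511.08735955 296.41457218] 71.30742271165286
[[0.926, 0.378, 0.0], [0.378, -0.926, -0.0], [0.0, 0.0, -1.0]] [ 198.56793434 -486.029987    242.31445075]
```

```bash
cat > ov.py <<'E'
from h import *
import cv2,sys
def pose2(p,L):
    c,si=np.cos(p[2]),np.sin(p[2]); L=np.array(L,float)
    return np.c_[p[0]+c*L[:,0]-si*L[:,1],p[1]+si*L[:,0]+c*L[:,1],L[:,2]]
rim=[[(sx*43,40,159),(sx*43,140,180)] for sx in(1,-1)]+[[(43,140,178),(-43,140,178)]]
lane=[[(-100,42,32),(-100,-95,32)],[(-100,42,32),(-43,42,32)],[(-100,-95,32),(-43,-95,32)],[(-100,-30,32),(-43,-30,32)]]
zb=lambda y:125-(100-y)*np.tan(np.radians(12)) if y>42 else 112.7-(42-y)*np.tan(np.radians(19))
slot=[[(sx*9,42,zb(42)+6),(sx*9,-30,zb(-30)+6)] for sx in(1,-1)]
bay=[[(-31,-110,0),(-31,-190,0)],[(31,-110,0),(31,-190,0)],[(31,-190,0),(-31,-190,0)],[(0,-150,0),(0,-151,0)]]
def draw(f,img,g,r0,r1,c0,c1,k):
    o=cv2.resize(img[r0:r1,c0:c1],None,fx=k,fy=k,interpolation=cv2.INTER_CUBIC)
    for E,col in((rim,(0,0,255)),(lane,(0,255,0)),(slot,(255,0,0)),(bay,(0,255,255))):
        for e in E:
            q=(proj(f,pose2(g,e))-[r0,c0]+.5)*k
            cv2.line(o,tuple(int(v) for v in q[0][::-1]),tuple(int(v) for v in q[1][::-1]),col,1)
    return o
E
python3 - <<'E'
from ov import *
t=env.grab_frame("top");s=env.grab_frame("side")
ti=cv2.imread("pics/top0.png");si=cv2.imread("pics/side0.png")
g=[533,-13,.128]
a=draw(t,ti,g,150,245,260,405,5.5);b=draw(s,si,g,140,230,240,350,5.5)[:, :]
o=np.zeros((600,800,3),np.uint8)
a=cv2.resize(a,(798,int(a.shape[0]*798/a.shape[1])))
cv2.imwrite("pics/ovt.png",a); cv2.imwrite("pics/ovs.png",b);print(a.shape,b.shape)
E
```

```text
(522, 798, 3) (495, 605, 3)
```

View pics/ovt.png

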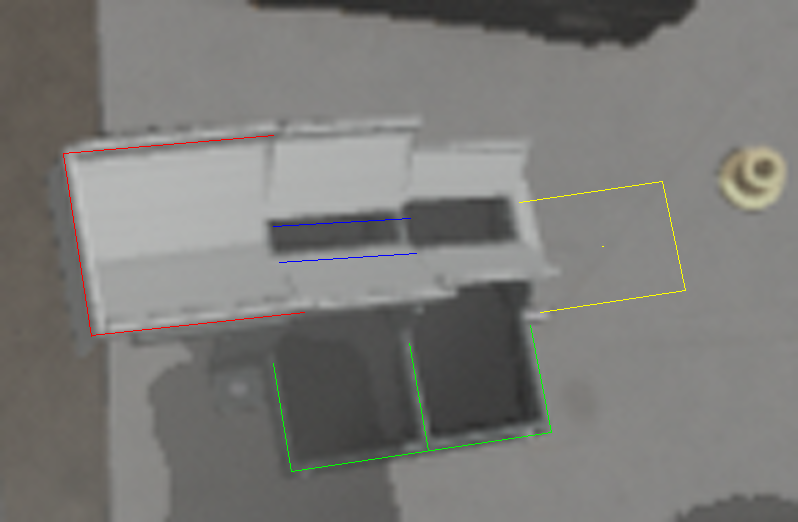

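View pics/ovs.png

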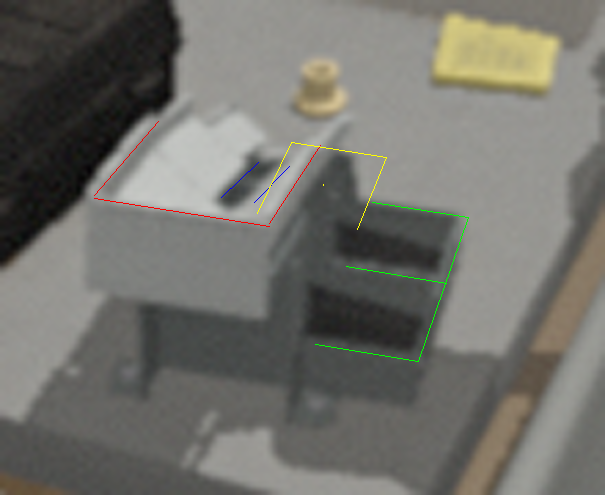

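The overlay fits to within about 4 mm, and the slots suggest shifting +4 mm in x with slightly less yaw. I'll use grader (536,-11), yaw 0.118. Next I'll set off towards the box.

Call:
apply_moves([
  {"dp":[0.813,-0.502,-0.076],"angular":[0,0,-0.332]},
  {"dp":[0.813,-0.502,-0.076],"angular":[0,0,-0.332]},
  {"dp":[0.813,-0.502,-0.076],"angular":[0,0,-0.332]},
  {"dp":[0.813,-0.502,-0.076],"angular":[0,0,-0.332]},
  {"dp":[0.813,-0.502,-0.076],"angular":[0,0,-0.332]},
  {"dp":[0.813,-0.502,-0.076],"angular":[0,0,-0.332]},
  {"dp":[0.813,-0.502,-0.076],"angular":[0,0,-0.332]},
  {"dp":[0.813,-0.502,-0.076],"angular":[0,0,-0.332]},
  {"dp":[0.813,-0.502,-0.076],"angular":[0,0,-0.332]},
  {"dp":[0.813,-0.502,-0.076],"angular":[0,0,-0.332]},
], claw=1, force=40)

```text
time: 3.9
ee_pos: [481.5, -97.0, 280.7]
eef_rot: [0.0, 0.754, 0.657, 0.001]
force: [0.1, -1.5, -0.4]
width: 85.2
gripper_force: 0.0
```

```bash
cat > mv.py <<'E'
from h import *
import sys,json
from scipy.spatial.transform import Rotation as R
def down(psi,tilt=0):
    p=np.radians(psi); x=[-np.sin(p),np.cos(p),0];y=[np.cos(p),np.sin(p),0]
    return R.from_matrix(np.c_[x,y,[0,0,-1]])*R.from_rotvec([np.radians(tilt),0,0])
def log():
    st=env.read_state()
    open("log.jsonl","a").write(json.dumps([st["joint_pos"].tolist(),st["ee_pos"].tolist(),st["eef_rot"].tolist()])+"\n"); return st
def to(p,rot):
    st=log(); C=R.from_quat(st["eef_rot"][[1,2,3,0]])
    y=C.as_matrix()[:,1]
    print("t",round(st["time"],2),"at",st["ee_pos"].round(1),"psi",np.degrees(np.arctan2(y[1],y[0])).round(1),"w",st["width"].round(1),"gf",round(float(st["gripper_force"]),1),"F",st["force"].round(1),"j",st["joint_pos"].round(2))
    if p is not None:
        print("dp",(C.inv().apply(np.array(p)-st["ee_pos"])/500).round(4),"ang",((C.inv()*rot).as_rotvec()/np.pi).round(4))
if __name__=="__main__":
    a=[float(v) for v in sys.argv[1:]]
    to(a[:3],down(*a[3:])) if a else to(None,None)
E
python3 mv.py 346.5 236 100 -7.5
```

```text
Traceback (most recent call last):
  File "mv.py", line 18, in <module>
    to(a[:3],down(*a[3:])) if a else to(None,None)
    ~~^^^^^^^^^^^^^^^^^^^^
  File "mv.py", line 13, in to
    print("t",round(st["time"],2),"at",st["ee_pos"].round(1),"psi",np.degrees(np.arctan2(y[1],y[0])).round(1),"w",st["width"].round(1),"gf",round(float(st["gripper_force"]),1),"F",st["force"].round(1),"j",st["joint_pos"].round(2))
                                                                                                                  ^^^^^^^^^^^^^^^^^
AttributeError: 'float' object has no attribute 'round'
```

```bash
sed -i 's/st\["width"\].round(1)/round(float(st["width"]),1)/' mv.py; python3 mv.py 346.5 236 110 -7.5
```

```text
t 3.9 at [481.5 -97.  280.7] psi -7.9 w 85.2 gf 0.0 F [ 0.1 -1.5 -0.4] j [-0.36  0.25  1.55  0.    1.34 -0.22]
dp [ 0.6226 -0.3591  0.3413] ang [ 0.0004 -0.0001 -0.0021]
```

Call:
apply_moves([
  {"dp":[0.623,-0.36,0.1],"angular":[0,0,-0.002]},
  {"dp":[0.623,-0.36,0.1],"angular":[0,0,-0.002]},
  {"dp":[0.623,-0.36,0.15],"angular":[0,0,-0.002]},
  {"dp":[0.623,-0.36,0.2],"angular":[0,0,-0.002]},
  {"dp":[0.623,-0.36,0.25],"angular":[0,0,-0.002]},
  {"dp":[0.623,-0.36,0.3],"angular":[0,0,-0.002]},
  {"dp":[0.623,-0.36,0.34],"angular":[0,0,-0.002]},
  {"dp":[0.623,-0.36,0.34],"angular":[0,0,-0.002]},
  {"dp":[0.623,-0.36,0.34],"angular":[0,0,-0.002]},
  {"dp":[0.623,-0.36,0.34],"angular":[0,0,-0.002]},
])

```text
time: 4.9
ee_pos: [344.3, 234.1, 109.4]
eef_rot: [-0.0, 0.752, 0.659, -0.001]
force: [0.1, -1.3, 0.4]
width: 85.2
gripper_force: 0.0
```

```bash
python3 - <<'E'
from h import *
import cv2
t=env.grab_frame("top");s=env.grab_frame("side")
a=cv2.resize(t["img"][215:315,170:290],(480,400),interpolation=cv2.INTER_CUBIC);b=cv2.resize(s["img"][215:315,270:350],(320,400),interpolation=cv2.INTER_CUBIC)
cv2.imwrite("pics/box1.png",np.hstack([a,b])[:,:,::-1])
E
python3 mv.py 346.5 236 20 -7.5
```

```text
t 5.0 at [346.2 233.4 111.1] psi -7.7 w 85.0 gf 0.0 F [-0.2 -0.3  0.7] j [ 0.41  0.32  1.99 -0.    0.83  0.54]
dp [ 0.0052 -0.0004  0.1822] ang [ 0.0005 -0.0001 -0.0008]
```

View pics/box1.png

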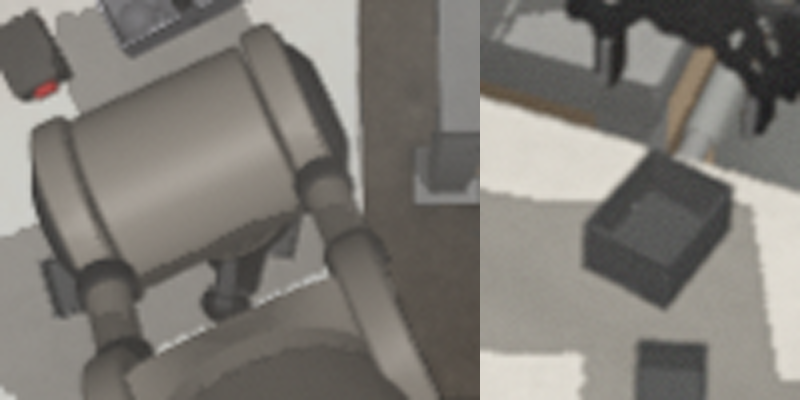

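The side view shows the whole box, rim corners at crop px (655,150), (733,187), (668,262) and (583,228), with the gripper above and beyond it. I'll fit its pose.

```bash
python3 - <<'E'
from ov import *
from scipy.optimize import least_squares
s=env.grab_frame("side")
S=lambda c,r:(215+r/4,270+(c-480)/4)
# side cam: image right=-x ; near = +y
A=[(S(655,150),(31,-40,42)),(S(733,187),(-31,-40,42)),(S(668,262),(-31,40,42)),(S(583,228),(31,40,42)),(S(665,308),(-31,40,0)),(S(583,268),(31,40,0))]
for off in (0,):
    fn=lambda p:(proj(s,pose2(p,[a[1] for a in A]))-[a[0] for a in A]).ravel()
    r=least_squares(fn,[348,248,-.13],x_scale=[100,100,1]); print(r.x.round(3),fn(r.x).reshape(-1,2).round(1).tolist())
E
```

```text
[ 3.47294e+02  2.51051e+02 -2.08000e-01] [[-1.3, -0.9], [-0.3, 0.9], [1.4, 0.4], [-1.4, -0.2], [1.3, 0.3], [-0.0, -0.5]]
```

Call:
apply_moves([
  {"dp":[0.004,0,0.04],"angular":[0,0,0.007]},
  {"dp":[0.005,0,0.08],"angular":[0,0,0.007]},
  {"dp":[0.005,0,0.12],"angular":[0,0,0.007]},
  {"dp":[0.005,0,0.15],"angular":[0,0,0.007]},
  {"dp":[0.005,0,0.17],"angular":[0,0,0.007]},
  {"dp":[0.005,0,0.18],"angular":[0,0,0.007]},
  {"dp":[0.005,0,0.182],"angular":[0,0,0.007]},
  {"dp":[0.005,0,0.182],"angular":[0,0,0.007]},
  {"dp":[0.005,0,0.182],"angular":[0,0,0.007]},
  {"dp":[0.005,0,0.182],"angular":[0,0,0.007]},
])

```text
time: 6.05
ee_pos: [345.8, 236.2, 19.8]
eef_rot: [0.0, 0.76, 0.65, 0.001]
force: [0.4, 0.2, 0.1]
width: 85.7
gripper_force: 0.0
```

Call:
apply_moves([
  {"dp":[0,0,0],"angular":[0,0,0]},
  {"dp":[0,0,0],"angular":[0,0,0]},
  {"dp":[0,0,0],"angular":[0,0,0]},
  {"dp":[0,0,0],"angular":[0,0,0]},
  {"dp":[0,0,0],"angular":[0,0,0]},
  {"dp":[0,0,0],"angular":[0,0,0]},
  {"dp":[0,0,0],"angular":[0,0,0]},
  {"dp":[0,0,0],"angular":[0,0,0]},
  {"dp":[0,0,0],"angular":[0,0,0]},
  {"dp":[0,0,0],"angular":[0,0,0]},
], claw=0, force=40)

```text
time: 7.05
ee_pos: [345.8, 236.3, 19.8]
eef_rot: [0.0, 0.76, 0.65, 0.0]
force: [-0.5, -0.8, 6.3]
width: 62.1
gripper_force: 42.1
```

```bash
python3 mv.py 346 237 140 -8.5;python3 mv.py 470 -150 140 6.8
```

```text
t 7.05 at [345.8 236.3  19.8] psi -8.9 w 62.1 gf 42.1 F [-0.5 -0.8  6.3] j [ 0.42  0.5   2.06 -0.    0.57  0.57]
dp [ 0.0016  0.0003 -0.2404] ang [ 0.0003 -0.0002 -0.0024]
t 7.05 at [345.8 236.3  19.8] psi -8.9 w 62.1 gf 42.1 F [-0.5 -0.8  6.3] j [ 0.42  0.5   2.06 -0.    0.57  0.57]
dp [-0.7245  0.3654 -0.2404] ang [ 0.0003 -0.0001 -0.0874]
```

Call:
apply_moves([
  {"dp":[0,0,-0.08],"angular":[0,0,0]},
  {"dp":[0,0,-0.16],"angular":[0,0,0]},
  {"dp":[-0.04,0.02,-0.24],"angular":[0,0,-0.01]},
  {"dp":[-0.11,0.05,-0.32],"angular":[0,0,-0.02]},
  {"dp":[-0.18,0.08,-0.38],"angular":[0,0,-0.03]},
  {"dp":[-0.25,0.12,-0.42],"angular":[0,0,-0.04]},
  {"dp":[-0.33,0.16,-0.42],"angular":[0,0,-0.06]},
  {"dp":[-0.41,0.2,-0.42],"angular":[0,0,-0.08]},
  {"dp":[-0.49,0.25,-0.42],"angular":[0,0,-0.087]},
  {"dp":[-0.57,0.3,-0.42],"angular":[0,0,-0.087]},
])

```text
time: 8.05
ee_pos: [449.4, -70.4, 229.2]
eef_rot: [-0.0, 0.664, 0.748, -0.0]
force: [1.2, 1.0, -2.2]
width: 61.9
gripper_force: 45.7
```

```bash
python3 mv.py 557 -180 200 6.8
```

```text
t 8.05 at [449.4 -70.4 229.2] psi 6.8 w 61.9 gf 45.7 F [ 1.2  1.  -2.2] j [-0.32  0.23  1.73  0.    1.19 -0.44]
dp [-0.243   0.1879  0.0582] ang [-0.0001 -0.0001 -0.0002]
```

Call:
apply_moves([
  {"dp":[-0.07,0.05,0],"angular":[0,0,0]},
  {"dp":[-0.14,0.1,0],"angular":[0,0,0]},
  {"dp":[-0.21,0.16,0],"angular":[0,0,0]},
  {"dp":[-0.25,0.188,0],"angular":[0,0,0]},
  {"dp":[-0.25,0.188,0],"angular":[0,0,0]},
  {"dp":[-0.25,0.188,0.07],"angular":[0,0,0]},
  {"dp":[-0.25,0.188,0.14],"angular":[0,0,0]},
  {"dp":[-0.25,0.188,0.2],"angular":[0,0,0]},
  {"dp":[-0.25,0.188,0.24],"angular":[0,0,0]},
  {"dp":[-0.25,0.188,0.24],"angular":[0,0,0]},
])

```text
time: 9.05
ee_pos: [554.9, -180.1, 106.0]
eef_rot: [-0.004, 0.664, 0.748, -0.001]
force: [-0.8, -0.5, -1.8]
width: 61.7
gripper_force: 45.6
```

```bash
python3 - <<'E'
from ov import *
t=env.grab_frame("top");s=env.grab_frame("side")
g=[536,-11,.118]
a=draw(t,np.ascontiguousarray(t["img"][:,:,::-1]),g,150,240,280,380,4);b=draw(s,np.ascontiguousarray(s["img"][:,:,::-1]),g,130,220,250,350,4)
cv2.imwrite("pics/bay1.png",np.hstack([a,b]))
E
python3 mv.py 557 -180 25 6.8
```

```text
t 9.15 at [ 557.3 -181.3  109.7] psi 6.8 w 61.8 gf 45.6 F [-0.1 -0.4 -2.3] j [-0.45  0.58  1.52 -0.    1.04 -0.56]
dp [ 0.0027 -0.0002  0.1694] ang [-0.0001 -0.0001 -0.0002]
```

View pics/bay1.png

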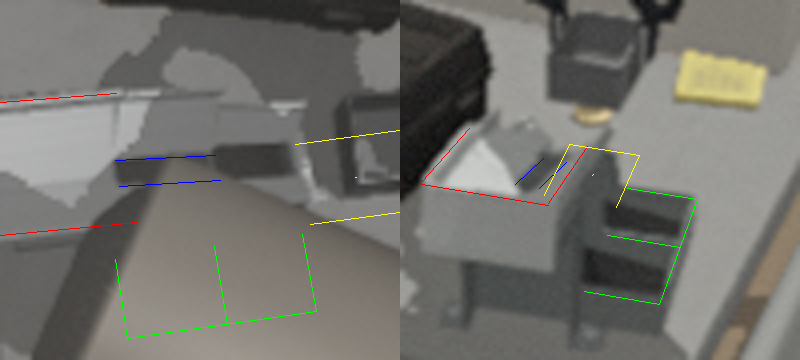

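Call:
apply_moves([
  {"dp":[0,0.003,0.04],"angular":[0,0,0]},
  {"dp":[0,0.003,0.08],"angular":[0,0,0]},
  {"dp":[0,0.003,0.12],"angular":[0,0,0]},
  {"dp":[0,0.003,0.15],"angular":[0,0,0]},
  {"dp":[0,0.003,0.168],"angular":[0,0,0]},
  {"dp":[0,0.003,0.176],"angular":[0,0,0]},
  {"dp":[0,0.003,0.177],"angular":[0,0,0]},
  {"dp":[0,0.003,0.177],"angular":[0,0,0]},
  {"dp":[0,0.003,0.177],"angular":[0,0,0]},
  {"dp":[0,0.003,0.177],"angular":[0,0,0]},
])

```text
time: 10.15
ee_pos: [559.3, -181.8, 21.4]
eef_rot: [0.001, 0.664, 0.747, 0.0]
force: [-0.4, 0.0, -2.2]
width: 61.9
gripper_force: 45.6
```

Call:
apply_moves([
  {"dp":[0.004,0,0],"angular":[0,0,0]},
  {"dp":[0.007,0,0],"angular":[0,0,0]},
  {"dp":[0.01,0,0],"angular":[0,0,0]},
  {"dp":[0.013,0,0],"angular":[0,0,0]},
  {"dp":[0.016,0,0],"angular":[0,0,0]},
  {"dp":[0.018,0,0],"angular":[0,0,0]},
  {"dp":[0.018,0,0],"angular":[0,0,0]},
  {"dp":[0.018,0,0],"angular":[0,0,0]},
  {"dp":[0.018,0,0],"angular":[0,0,0]},
  {"dp":[0.018,0,0],"angular":[0,0,0]},
])

```text
time: 11.15
ee_pos: [558.0, -172.8, 20.8]
eef_rot: [0.0, 0.664, 0.747, -0.0]
force: [-0.6, -0.0, -1.8]
width: 61.4
gripper_force: 45.6
```

```bash
python3 mv.py 558 -172 20 6.8
```

```text
t 11.15 at [ 558.  -172.8   20.8] psi 6.7 w 61.4 gf 45.6 F [-0.6 -0.  -1.8] j [-0.43  0.7   1.6  -0.    0.84 -0.55]
dp [0.0015 0.0003 0.0016] ang [ 0.      0.     -0.0004]
```

Call:
apply_moves([
  {"dp":[0,0,0.001],"angular":[0,0,0]},
  {"dp":[0,0,0.001],"angular":[0,0,0]},
  {"dp":[0,0,0.001],"angular":[0,0,0]},
  {"dp":[0,0,0.001],"angular":[0,0,0]},
  {"dp":[0,0,0.001],"angular":[0,0,0]},
  {"dp":[0,0,-0.01],"angular":[0,0,0]},
  {"dp":[0,0,-0.05],"angular":[0,0,0]},
  {"dp":[0,0,-0.11],"angular":[0,0,0]},
  {"dp":[0,0,-0.19],"angular":[0,0,0]},
  {"dp":[0,0,-0.27],"angular":[0,0,0]},
], claw=1)

```text
time: 12.15
ee_pos: [557.6, -172.6, 157.4]
eef_rot: [-0.0, 0.664, 0.747, -0.0]
force: [1.1, -0.2, 0.2]
width: 85.4
gripper_force: 0.0
```

```bash
python3 mv.py 490 -100 300 50
```

```text
t 12.15 at [ 557.6 -172.6  157.4] psi 6.7 w 85.4 gf 0.0 F [ 1.1 -0.2  0.2] j [-0.43  0.52  1.48 -0.    1.14 -0.55]
dp [ 0.16   -0.1174 -0.2852] ang [-1.000e-04 -1.000e-04 -2.403e-01]
```

Call:
apply_moves([
  {"dp":[0,0,-0.1],"angular":[0,0,0.04]},
  {"dp":[0,0,-0.2],"angular":[0,0,0.08]},
  {"dp":[0.08,0,-0.24],"angular":[0,0,0.12]},
  {"dp":[0.17,0.001,-0.24],"angular":[0,0,0.16]},
  {"dp":[0.26,0.002,-0.24],"angular":[0,0,0.2]},
  {"dp":[0.36,0.003,-0.24],"angular":[0,0,0.24]},
  {"dp":[0.46,0.004,-0.24],"angular":[0,0,0.28]},
  {"dp":[0.56,0.006,-0.22],"angular":[0,0,0.32]},
  {"dp":[0.65,0.008,-0.19],"angular":[0,0,0.36]},
  {"dp":[0.74,0.009,-0.16],"angular":[0,0,0.39]},
])

```text
time: 13.15
ee_pos: [518.5, 197.3, 236.1]
eef_rot: [0.0, 0.974, 0.227, 0.001]
force: [-0.2, 0.9, 0.6]
width: 85.2
gripper_force: 0.0
```

```bash
python3 - <<'E'
from ov import *
s=env.grab_frame("side");t=env.grab_frame("top")
for n,f in(("t",t),("s",s)):
    for k,h in(("scoop_bar",95),("scoop_lip",19),("scoop",0),("catch_box",0),("bush_brass",0)):
        print(n,k,[(round(d["p"],2),at_z(f,d["point"],h)[:2].round(0).tolist()) for d in env.mark_of(f,k)][:4])
g=[539,-10,.115]
a=draw(t,np.ascontiguousarray(t["img"][:,:,::-1]),g,150,240,280,380,4);b=draw(s,np.ascontiguousarray(s["img"][:,:,::-1]),g,130,220,250,350,4)
cv2.imwrite("pics/bay2.png",np.hstack([a,b]))
E
python3 mv.py 508 297 88 -63.5
```

```text
t scoop_bar [(0.73, [502.0, 297.0])]
t scoop_lip [(0.86, [548.0, 238.0]), (0.52, [584.0, 412.0])]
t scoop [(0.82, [511.0, 297.0])]
t catch_box [(0.77, [506.0, 527.0]), (0.64, [552.0, -159.0]), (0.54, [313.0, 356.0])]
t bush_brass [(0.67, [592.0, -235.0]), (0.59, [544.0, 283.0])]
s scoop_bar [(0.86, [512.0, 303.0])]
s scoop_lip [(0.94, [541.0, 233.0])]
s scoop [(0.73, [519.0, 294.0])]
s catch_box [(0.73, [551.0, -168.0]), (0.71, [511.0, 522.0]), (0.32, [528.0, 291.0])]
s bush_brass [(0.44, [587.0, 422.0]), (0.38, [585.0, -255.0])]
t 13.75 at [519.3 194.4 236.1] psi -63.5 w 85.6 gf 0.0 F [ 0.1 -0.2  0.1] j [ 0.22  0.4   1.45 -0.    1.29  1.33]
dp [ 0.0711 -0.1938  0.2961] ang [ 0.0001 -0.0001 -0.0002]
```

View pics/bay2.png

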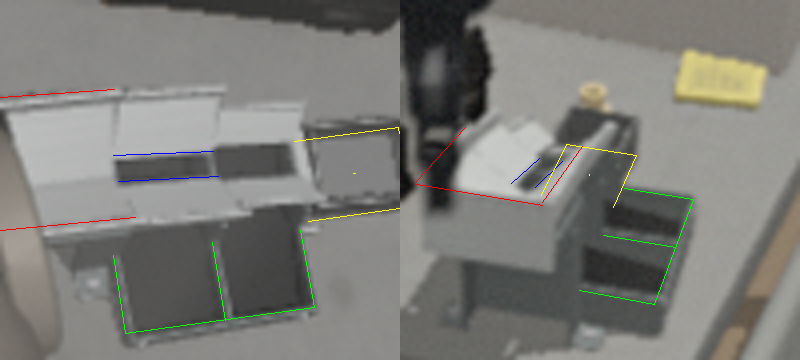

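The box sits squarely in the bay, centred on the foot and clear of the brass bush. The grader overlay now agrees, with the slots lining up. Now the scoop bar.

Call:
apply_moves([
  {"dp":[0.03,-0.08,0.0],"angular":[0,0,0]},
  {"dp":[0.06,-0.16,0.03],"angular":[0,0,0]},
  {"dp":[0.072,-0.195,0.08],"angular":[0,0,0]},
  {"dp":[0.072,-0.195,0.12],"angular":[0,0,0]},
  {"dp":[0.072,-0.195,0.17],"angular":[0,0,0]},
  {"dp":[0.072,-0.195,0.22],"angular":[0,0,0]},
  {"dp":[0.072,-0.195,0.26],"angular":[0,0,0]},
  {"dp":[0.072,-0.195,0.285],"angular":[0,0,0]},
  {"dp":[0.072,-0.195,0.295],"angular":[0,0,0]},
  {"dp":[0.072,-0.195,0.295],"angular":[0,0,0]},
])

```text
time: 14.75
ee_pos: [507.8, 298.4, 88.1]
eef_rot: [0.0, 0.973, 0.229, -0.0]
force: [0.3, -0.1, -0.2]
width: 85.2
gripper_force: 0.0
```

```bash
python3 mv.py 508 298 88 -63.5; python3 - <<'E'
from h import *
import cv2
s=env.grab_frame("side")
cv2.imwrite("pics/bar.png",cv2.resize(s["img"][190:310,180:330],(750,600),interpolation=cv2.INTER_CUBIC)[:,:,::-1])
E
```

```text
t 14.75 at [507.8 298.4  88.1] psi -63.5 w 85.2 gf 0.0 F [ 0.3 -0.1 -0.2] j [ 0.4   0.61  1.53 -0.    0.99  1.51]
dp [0.0001 0.0009 0.0002] ang [0.     0.0001 0.0001]
```

View pics/bar.png

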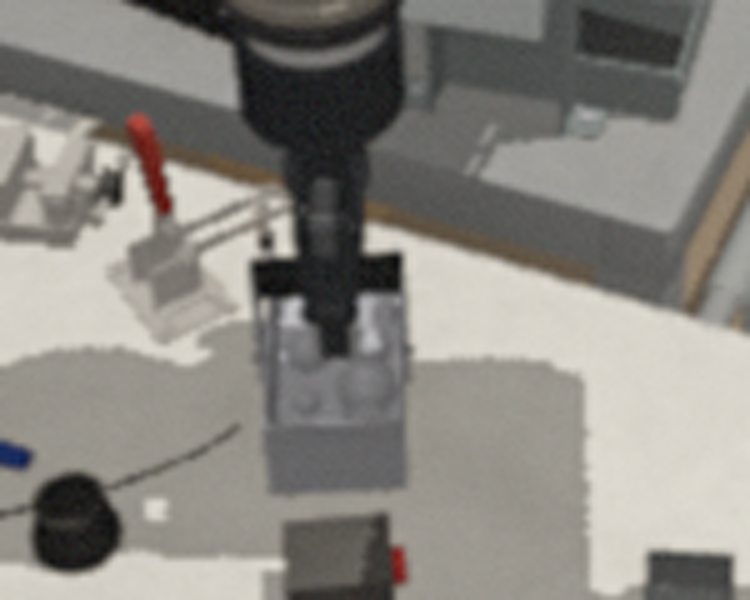

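Call:
apply_moves([
  {"dp":[0,0,0],"angular":[0,0,0]},
  {"dp":[0,0,0],"angular":[0,0,0]},
  {"dp":[0,0,0],"angular":[0,0,0]},
  {"dp":[0,0,0],"angular":[0,0,0]},
  {"dp":[0,0,0],"angular":[0,0,0]},
  {"dp":[0,0,0],"angular":[0,0,0]},
  {"dp":[0,0,0],"angular":[0,0,0]},
  {"dp":[0,0,0],"angular":[0,0,0]},
  {"dp":[0,0,0],"angular":[0,0,0]},
  {"dp":[0,0,0],"angular":[0,0,0]},
], claw=0, force=90)

```text
time: 15.8
ee_pos: [507.9, 298.4, 88.4]
eef_rot: [0.0, 0.973, 0.23, 0.0]
force: [2.3, -3.2, 2.3]
width: 12.5
gripper_force: 89.2
```

Call:
apply_moves([
  {"dp":[0,0,-0.005],"angular":[0,0,0]},
  {"dp":[0,0,-0.02],"angular":[0,0,0]},
  {"dp":[0,0,-0.05],"angular":[0,0,0]},
  {"dp":[0,0,-0.09],"angular":[0,0,0]},
  {"dp":[0,0,-0.14],"angular":[0,0,0]},
  {"dp":[0,0,-0.2],"angular":[0,0,0]},
  {"dp":[0,0,-0.26],"angular":[0,0,0]},
  {"dp":[0,0,-0.31],"angular":[0,0,0]},
  {"dp":[0,0,-0.345],"angular":[0,0,0]},
  {"dp":[0,0,-0.36],"angular":[0,0,0]},
])

```text
time: 16.8
ee_pos: [507.7, 299.1, 270.2]
eef_rot: [-0.0, 0.973, 0.23, 0.001]
force: [-0.0, 0.8, -4.5]
width: 12.3
gripper_force: 88.2
```

```bash
cat > sc.py <<'E'
# TCP pose so that scoop front-bottom corner (67,0,0) / lip sits at grader-local (x,y,z) for tilt
from mv import *
G=np.array([539,-10,.115])
off=float(open("zoff").read())  # TCP height in scoop frame
def tcp(lx,ly,cz,tilt,psi):
    c,s=np.cos(G[2]),np.sin(G[2]); C=np.array([G[0]+c*lx-s*ly,G[1]+s*lx+c*ly,cz])
    Rt=down(psi,tilt)  # tool y = scoop x, tool z = -scoop z, tool x = scoop y
    rel=np.array([0,67-0,off])  # corner from TCP in tool axes: y +67, z +off
    return C-Rt.apply(rel),Rt
if __name__=="__main__":
    a=[float(v) for v in sys.argv[1:]]
    p,r=tcp(*a); print("target",p.round(1)); to(p,r)
E
echo 87.5 > zoff; python3 sc.py 0 105 215 0 -83.4
```

```text
target [519.3 160.9 302.5]
t 16.8 at [507.7 299.1 270.2] psi -63.4 w 12.3 gf 88.2 F [-0.   0.8 -4.5] j [0.4  0.44 1.29 0.   1.4  1.51]
dp [-0.1028  0.2575 -0.0649] ang [-0.0002 -0.0008  0.1109]
```

Call:
apply_moves([
  {"dp":[-0.001,0.003,-0.001],"angular":[0,0,0.001]},
  {"dp":[-0.006,0.015,-0.004],"angular":[0,0,0.007]},
  {"dp":[-0.017,0.042,-0.011],"angular":[0,0,0.018]},
  {"dp":[-0.033,0.082,-0.021],"angular":[0,0,0.035]},
  {"dp":[-0.051,0.128,-0.032],"angular":[0,0,0.055]},
  {"dp":[-0.07,0.175,-0.044],"angular":[0,0,0.075]},
  {"dp":[-0.086,0.216,-0.055],"angular":[0,0,0.093]},
  {"dp":[-0.097,0.243,-0.061],"angular":[0,0,0.104]},
  {"dp":[-0.102,0.255,-0.064],"angular":[0,0,0.11]},
  {"dp":[-0.103,0.257,-0.065],"angular":[0,0,0.111]},
])

```text
time: 17.8
ee_pos: [519.0, 159.8, 300.6]
eef_rot: [0.0, 0.998, 0.056, -0.0]
force: [0.5, -0.4, -4.6]
width: 12.2
gripper_force: 88.2
```

```bash
python3 - <<'E'
from ov import *
G=[539,-10,.115]
s=env.grab_frame("side");t=env.grab_frame("top")
for n,f in(("t",t),("s",s)):
    for k,h in(("scoop_bar",310),("scoop_lip",234)):
        print(n,k,[(round(d["p"],2),at_z(f,d["point"],h)[:2].round(0).tolist()) for d in env.mark_of(f,k)][:2])
a=t["img"][140:260,220:370];b=s["img"][100:220,200:350]
cv2.imwrite("pics/over.png",cv2.resize(np.hstack([a,b]),(800,320),interpolation=cv2.INTER_CUBIC)[:,:,::-1])
E
for q in "180 15" "172 20" "168 25" "165 40" "160 60"; do set -- $q; echo $q; python3 sc.py 0 105 $1 $2 -83.4; done
```

```text
t scoop_bar [(0.44, [503.0, 95.0])]
t scoop_lip [(0.79, [525.0, 91.0]), (0.32, [505.0, 176.0])]
s scoop_bar [(0.98, [523.0, 160.0])]
s scoop_lip [(0.8, [529.0, 89.0]), (0.71, [397.0, 196.0])]
180 15
target [522.1 136.1 281.9]
t 18.1 at [518.8 161.4 300.5] psi -83.4 w 12.6 gf 88.2 F [-0.1 -0.4 -5.1] j [0.16 0.34 1.37 0.   1.44 1.62]
dp [0.0008 0.051  0.0373] ang [0.0833 0.0002 0.0002]
172 20
target [523.2 127.1 277.1]
t 18.1 at [518.8 161.4 300.5] psi -83.4 w 12.6 gf 88.2 F [-0.1 -0.4 -5.1] j [0.16 0.34 1.37 0.   1.44 1.62]
dp [0.0008 0.069  0.0467] ang [0.1111 0.0002 0.0002]
168 25
target [524.2 117.9 275.6]
t 18.1 at [518.8 161.4 300.5] psi -83.4 w 12.6 gf 88.2 F [-0.1 -0.4 -5.1] j [0.16 0.34 1.37 0.   1.44 1.62]
dp [0.0008 0.0876 0.0497] ang [0.1389 0.0002 0.0002]
165 40
target [527.5  89.4 275.1]
t 18.1 at [518.8 161.4 300.5] psi -83.4 w 12.6 gf 88.2 F [-0.1 -0.4 -5.1] j [0.16 0.34 1.37 0.   1.44 1.62]
dp [0.0007 0.1449 0.0508] ang [2.222e-01 2.000e-04 2.000e-04]
160 60
target [531.8  52.3 261.8]
t 18.1 at [518.8 161.4 300.5] psi -83.4 w 12.6 gf 88.2 F [-0.1 -0.4 -5.1] j [0.16 0.34 1.37 0.   1.44 1.62]
dp [0.0007 0.2197 0.0774] ang [3.333e-01 2.000e-04 1.000e-04]
```

View pics/over.png

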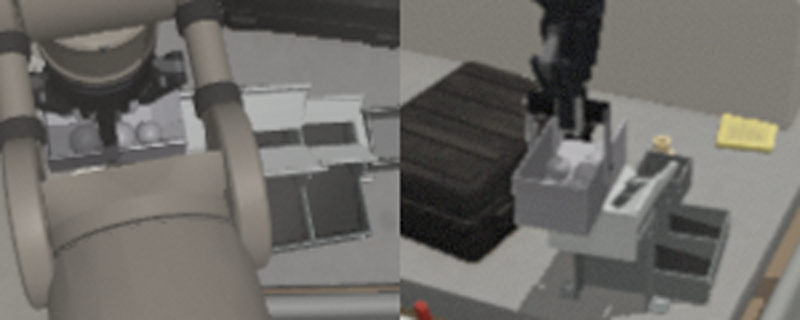

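The scoop hangs level and straight over the closed head with the balls in it, its lip about (527,90) against the wanted (527,94). I've now viewed ten pictures, so from here I'll rely on the networks and the force reading. Next I pre-tilt it to 15°.

Call:
apply_moves([
  {"dp":[0,0.001,0.001],"angular":[0.001,0,0]},
  {"dp":[0,0.004,0.003],"angular":[0.006,0,0]},
  {"dp":[0,0.01,0.007],"angular":[0.016,0,0]},
  {"dp":[0,0.018,0.013],"angular":[0.029,0,0]},
  {"dp":[0,0.026,0.019],"angular":[0.042,0,0]},
  {"dp":[0,0.034,0.025],"angular":[0.055,0,0]},
  {"dp":[0,0.041,0.03],"angular":[0.067,0,0]},
  {"dp":[0,0.047,0.034],"angular":[0.077,0,0]},
  {"dp":[0,0.05,0.037],"angular":[0.082,0,0]},
  {"dp":[0,0.051,0.037],"angular":[0.083,0,0]},
])

```text
time: 19.1
ee_pos: [521.9, 134.6, 281.9]
eef_rot: [-0.13, 0.99, 0.056, -0.008]
force: [-0.3, 0.1, -5.5]
width: 12.4
gripper_force: 88.2
```

```bash
cat > tab.py <<'E'
from sc import *
# rows from the commanded start (tilt a) for a list of (tilt, cz)
def tab(a,L,ly=105,psi=-83.4):
    p0,r0=tcp(0,ly,*a[::-1],psi)
    for tl,cz in L:
        p,r=tcp(0,ly,cz,tl,psi); print(tl,cz,(r0.inv().apply(p-p0)/500).round(3)[1:],((r0.inv()*r).as_rotvec()[0]/np.pi).round(4))
if __name__=="__main__":
    a=[float(v) for v in sys.argv[1:]]; n=10
    tab((a[0],a[1]),[(a[0]+(a[2]-a[0])*i/n,a[1]+(a[3]-a[1])*i/n) for i in range(1,n+1)])
E
python3 sc.py 0 105 180 15 -83.4; python3 tab.py 15 180 21 170; python3 tab.py 21 170 27 166
```

```text
target [522.1 136.1 281.9]
t 19.1 at [521.9 134.6 281.9] psi -83.5 w 12.4 gf 88.2 F [-0.3  0.1 -5.5] j [-0.04  0.34  1.45  0.26  1.4   1.37]
dp [ 0.0007 -0.0028  0.0009] ang [ 0.0003  0.     -0.0005]
15.6 179.0 [0.002 0.001] 0.0033
16.2 178.0 [0.005 0.001] 0.0067
16.8 177.0 [0.007 0.002] 0.01
17.4 176.0 [0.01  0.002] 0.0133
18.0 175.0 [0.012 0.003] 0.0167
18.6 174.0 [0.014 0.004] 0.02
19.2 173.0 [0.017 0.004] 0.0233
19.8 172.0 [0.019 0.005] 0.0267
20.4 171.0 [0.022 0.006] 0.03
21.0 170.0 [0.024 0.006] 0.0333
21.6 169.6 [ 0.002 -0.001] 0.0033
22.2 169.2 [ 0.004 -0.001] 0.0067
22.8 168.8 [ 0.006 -0.002] 0.01
23.4 168.4 [ 0.009 -0.002] 0.0133
24.0 168.0 [ 0.011 -0.003] 0.0167
24.6 167.6 [ 0.013 -0.004] 0.02
25.2 167.2 [ 0.015 -0.004] 0.0233
25.8 166.8 [ 0.017 -0.005] 0.0267
26.4 166.4 [ 0.02  -0.005] 0.03
27.0 166.0 [ 0.022 -0.006] 0.0333
```

Call:
apply_moves([
  {"dp":[0,0.002,0.001],"angular":[0.003,0,0]},
  {"dp":[0,0.005,0.001],"angular":[0.007,0,0]},
  {"dp":[0,0.007,0.002],"angular":[0.01,0,0]},
  {"dp":[0,0.01,0.002],"angular":[0.013,0,0]},
  {"dp":[0,0.012,0.003],"angular":[0.017,0,0]},
  {"dp":[0,0.014,0.004],"angular":[0.02,0,0]},
  {"dp":[0,0.017,0.004],"angular":[0.023,0,0]},
  {"dp":[0,0.019,0.005],"angular":[0.027,0,0]},
  {"dp":[0,0.022,0.006],"angular":[0.03,0,0]},
  {"dp":[0,0.024,0.006],"angular":[0.033,0,0]},
])

```text
time: 20.1
ee_pos: [522.9, 124.3, 276.1]
eef_rot: [-0.181, 0.982, 0.056, -0.011]
force: [-0.7, 0.6, -3.8]
width: 12.7
gripper_force: 88.4
```

Call:
apply_moves([
  {"dp":[0,0.002,-0.001],"angular":[0.003,0,0]},
  {"dp":[0,0.004,-0.001],"angular":[0.007,0,0]},
  {"dp":[0,0.006,-0.002],"angular":[0.01,0,0]},
  {"dp":[0,0.009,-0.002],"angular":[0.013,0,0]},
  {"dp":[0,0.011,-0.003],"angular":[0.017,0,0]},
  {"dp":[0,0.013,-0.004],"angular":[0.02,0,0]},
  {"dp":[0,0.015,-0.004],"angular":[0.023,0,0]},
  {"dp":[0,0.017,-0.005],"angular":[0.027,0,0]},
  {"dp":[0,0.02,-0.005],"angular":[0.03,0,0]},
  {"dp":[0,0.022,-0.006],"angular":[0.033,0,0]},
])

```text
time: 21.1
ee_pos: [524.4, 113.2, 275.1]
eef_rot: [-0.232, 0.971, 0.056, -0.013]
force: [-3.0, 0.7, -5.3]
width: 12.1
gripper_force: 88.4
```

```bash
cat > balls.py <<'E'
from mv import *
G=np.array([539,-10,.115])
def loc(p):
    c,s=np.cos(G[2]),np.sin(G[2]); d=p[:2]-G[:2]; return [int(c*d[0]+s*d[1]),int(-s*d[0]+c*d[1])]
for n in("top","side"):
    f=env.grab_frame(n)
    for k in("ball_s1","ball_m1","ball_l1"):
        print(n,k,[(round(d["p"],2),"px",[int(v) for v in d["point"]],"lane z20",loc(at_z(f,d["point"],20)),"z135",loc(at_z(f,d["point"],135))) for d in env.mark_of(f,k) if d["p"]>.3])
E
python3 sc.py 0 105 166 27 -83.4; python3 balls.py;  python3 tab.py 27 166 33 165
```

```text
target [524.7 114.1 274.4]
t 21.1 at [524.4 113.2 275.1] psi -83.4 w 12.1 gf 88.4 F [-3.   0.7 -5.3] j [-0.18  0.37  1.48  0.45  1.45  1.18]
dp [ 0.0008 -0.001   0.0021] ang [ 0.0007 -0.     -0.0002]
top ball_s1 [(0.6, 'px', [188, 290], 'lane z20', [39, 79], 'z135', [10, 89])]
top ball_m1 [(0.7, 'px', [221, 322], 'lane z20', [-70, 3], 'z135', [-87, 21])]
top ball_l1 [(0.58, 'px', [230, 179], 'lane z20', [-38, 412], 'z135', [-59, 388]), (0.52, 'px', [192, 271], 'lane z20', [33, 135], 'z135', [5, 140]), (0.46, 'px', [192, 261], 'lane z20', [38, 166], 'z135', [9, 167]), (0.42, 'px', [197, 287], 'lane z20', [13, 93], 'z135', [-12, 102])]
side ball_s1 [(0.41, 'px', [172, 296], 'lane z20', [-3, -124], 'z135', [-44, 36])]
side ball_m1 []
side ball_l1 []
27.6 165.9 [ 0.002 -0.001] 0.0033
28.2 165.8 [ 0.004 -0.002] 0.0067
28.8 165.7 [ 0.006 -0.004] 0.01
29.4 165.6 [ 0.008 -0.005] 0.0133
30.0 165.5 [ 0.01  -0.006] 0.0167
30.6 165.4 [ 0.012 -0.007] 0.02
31.2 165.3 [ 0.014 -0.008] 0.0233
31.8 165.2 [ 0.016 -0.009] 0.0267
32.4 165.1 [ 0.018 -0.01 ] 0.03
33.0 165.0 [ 0.02  -0.011] 0.0333
```

Call:
apply_moves([
  {"dp":[0,0.002,-0.001],"angular":[0.003,0,0]},
  {"dp":[0,0.004,-0.002],"angular":[0.007,0,0]},
  {"dp":[0,0.006,-0.004],"angular":[0.01,0,0]},
  {"dp":[0,0.008,-0.005],"angular":[0.013,0,0]},
  {"dp":[0,0.01,-0.006],"angular":[0.017,0,0]},
  {"dp":[0,0.012,-0.007],"angular":[0.02,0,0]},
  {"dp":[0,0.014,-0.008],"angular":[0.023,0,0]},
  {"dp":[0,0.016,-0.009],"angular":[0.027,0,0]},
  {"dp":[0,0.018,-0.01],"angular":[0.03,0,0]},
  {"dp":[0,0.02,-0.011],"angular":[0.033,0,0]},
])

```text
time: 22.5
ee_pos: [525.8, 101.8, 275.6]
eef_rot: [-0.282, 0.958, 0.055, -0.016]
force: [-1.7, -0.2, -3.4]
width: 12.4
gripper_force: 88.7
```

```bash
python3 sc.py 0 105 165 33 -83.4; python3 balls.py;  python3 tab.py 33 165 39 164
```

```text
target [526.  102.8 274.9]
t 22.5 at [525.8 101.8 275.6] psi -83.4 w 12.4 gf 88.7 F [-1.7 -0.2 -3.4] j [-0.25  0.4   1.48  0.53  1.5   1.1 ]
dp [ 0.0005 -0.0008  0.0023] ang [ 0.0011 -0.0002 -0.0002]
top ball_s1 []
top ball_m1 [(0.51, 'px', [192, 314], 'lane z20', [16, 11], 'z135', [-9, 28])]
top ball_l1 [(0.6, 'px', [183, 297], 'lane z20', [53, 57], 'z135', [23, 69]), (0.52, 'px', [190, 290], 'lane z20', [32, 79], 'z135', [4, 89])]
side ball_s1 []
side ball_m1 [(0.62, 'px', [184, 315], 'lane z20', [-79, -79], 'z135', [-109, 75])]
side ball_l1 [(0.37, 'px', [168, 285], 'lane z20', [36, -141], 'z135', [-10, 21])]
33.6 164.9 [ 0.002 -0.001] 0.0033
34.2 164.8 [ 0.004 -0.002] 0.0067
34.8 164.7 [ 0.006 -0.004] 0.01
35.4 164.6 [ 0.008 -0.005] 0.0133
36.0 164.5 [ 0.01  -0.006] 0.0167
36.6 164.4 [ 0.012 -0.007] 0.02
37.2 164.3 [ 0.014 -0.008] 0.0233
37.8 164.2 [ 0.016 -0.009] 0.0267
38.4 164.1 [ 0.018 -0.01 ] 0.03
39.0 164.0 [ 0.02  -0.011] 0.0333
```

Call:
apply_moves([
  {"dp":[0,0.002,-0.001],"angular":[0.003,0,0]},
  {"dp":[0,0.004,-0.002],"angular":[0.007,0,0]},
  {"dp":[0,0.006,-0.004],"angular":[0.01,0,0]},
  {"dp":[0,0.008,-0.005],"angular":[0.013,0,0]},
  {"dp":[0,0.01,-0.006],"angular":[0.017,0,0]},
  {"dp":[0,0.012,-0.007],"angular":[0.02,0,0]},
  {"dp":[0,0.014,-0.008],"angular":[0.023,0,0]},
  {"dp":[0,0.016,-0.009],"angular":[0.027,0,0]},
  {"dp":[0,0.018,-0.01],"angular":[0.03,0,0]},
  {"dp":[0,0.02,-0.011],"angular":[0.033,0,0]},
])

```text
time: 23.9
ee_pos: [527.1, 90.6, 274.8]
eef_rot: [-0.331, 0.942, 0.054, -0.019]
force: [-2.9, 1.1, -2.9]
width: 12.3
gripper_force: 88.8
```

```bash
python3 sc.py 0 105 164 39 -83.4; python3 balls.py;  python3 tab.py 39 164 47 162
```

```text
target [527.3  91.3 274.2]
t 23.9 at [527.1  90.6 274.8] psi -83.4 w 12.3 gf 88.8 F [-2.9  1.1 -2.9] j [-0.31  0.43  1.49  0.61  1.55  1.03]
dp [ 0.0006 -0.0003  0.002 ] ang [ 0.0014 -0.0002 -0.0002]
top ball_s1 []
top ball_m1 [(0.52, 'px', [219, 351], 'lane z20', [-76, -81], 'z135', [-93, -54]), (0.37, 'px', [224, 352], 'lane z20', [-88, -81], 'z135', [-104, -55])]
top ball_l1 [(0.62, 'px', [190, 313], 'lane z20', [25, 12], 'z135', [-1, 29])]
side ball_s1 []
side ball_m1 [(0.62, 'px', [188, 318], 'lane z20', [-93, -61], 'z135', [-121, 90]), (0.42, 'px', [184, 308], 'lane z20', [-58, -70], 'z135', [-91, 82])]
side ball_l1 [(0.59, 'px', [163, 295], 'lane z20', [12, -177], 'z135', [-30, -8]), (0.39, 'px', [165, 290], 'lane z20', [24, -159], 'z135', [-21, 6])]
39.8 163.8 [ 0.003 -0.002] 0.0044
40.6 163.6 [ 0.005 -0.003] 0.0089
41.4 163.4 [ 0.008 -0.005] 0.0133
42.2 163.2 [ 0.011 -0.006] 0.0178
43.0 163.0 [ 0.014 -0.007] 0.0222
43.8 162.8 [ 0.017 -0.009] 0.0267
44.6 162.6 [ 0.019 -0.01 ] 0.0311
45.4 162.4 [ 0.022 -0.011] 0.0356
46.2 162.2 [ 0.025 -0.013] 0.04
47.0 162.0 [ 0.028 -0.014] 0.0444
```

Call:
apply_moves([
  {"dp":[0,0.003,-0.002],"angular":[0.004,0,0]},
  {"dp":[0,0.005,-0.003],"angular":[0.009,0,0]},
  {"dp":[0,0.008,-0.005],"angular":[0.013,0,0]},
  {"dp":[0,0.011,-0.006],"angular":[0.018,0,0]},
  {"dp":[0,0.014,-0.007],"angular":[0.022,0,0]},
  {"dp":[0,0.017,-0.009],"angular":[0.027,0,0]},
  {"dp":[0,0.019,-0.01],"angular":[0.031,0,0]},
  {"dp":[0,0.022,-0.011],"angular":[0.036,0,0]},
  {"dp":[0,0.025,-0.013],"angular":[0.04,0,0]},
  {"dp":[0,0.028,-0.014],"angular":[0.044,0,0]},
])

```text
time: 25.3
ee_pos: [528.8, 75.3, 271.5]
eef_rot: [-0.396, 0.917, 0.053, -0.023]
force: [-1.2, 1.1, -1.7]
width: 12.8
gripper_force: 88.9
```

```bash
python3 sc.py 0 105 162 47 -83.4; python3 balls.py;  python3 tab.py 47 162 55 160
```

```text
target [529.1  76.1 270.7]
t 25.3 at [528.8  75.3 271.5] psi -83.4 w 12.8 gf 88.9 F [-1.2  1.1 -1.7] j [-0.39  0.49  1.49  0.69  1.62  0.94]
dp [0.0006 0.0001 0.0023] ang [ 0.0018 -0.0002 -0.0001]
top ball_s1 []
top ball_m1 [(0.6, 'px', [225, 351], 'lane z20', [-93, -78], 'z135', [-108, -51]), (0.43, 'px', [220, 350], 'lane z20', [-78, -79], 'z135', [-94, -52]), (0.36, 'px', [187, 268], 'lane z20', [51, 142], 'z135', [21, 146])]
top ball_l1 [(0.54, 'px', [187, 376], 'lane z20', [8, -172], 'z135', [-17, -136]), (0.39, 'px', [189, 367], 'lane z20', [6, -144], 'z135', [-18, -111])]
side ball_s1 [(0.61, 'px', [164, 273], 'lane z20', [82, -150], 'z135', [28, 14])]
side ball_m1 [(0.5, 'px', [182, 317], 'lane z20', [-84, -90], 'z135', [-113, 65]), (0.37, 'px', [183, 309], 'lane z20', [-59, -77], 'z135', [-92, 76])]
side ball_l1 [(0.37, 'px', [162, 298], 'lane z20', [5, -186], 'z135', [-37, -16])]
47.8 161.8 [ 0.003 -0.002] 0.0044
48.6 161.6 [ 0.006 -0.003] 0.0089
49.4 161.4 [ 0.008 -0.005] 0.0133
50.2 161.2 [ 0.011 -0.006] 0.0178
51.0 161.0 [ 0.014 -0.008] 0.0222
51.8 160.8 [ 0.017 -0.009] 0.0267
52.6 160.6 [ 0.02 -0.01] 0.0311
53.4 160.4 [ 0.023 -0.012] 0.0356
54.2 160.2 [ 0.026 -0.013] 0.04
55.0 160.0 [ 0.029 -0.014] 0.0444
```

Call:
apply_moves([
  {"dp":[0,0.003,-0.002],"angular":[0.004,0,0]},
  {"dp":[0,0.006,-0.003],"angular":[0.009,0,0]},
  {"dp":[0,0.008,-0.005],"angular":[0.013,0,0]},
  {"dp":[0,0.011,-0.006],"angular":[0.018,0,0]},
  {"dp":[0,0.014,-0.008],"angular":[0.022,0,0]},
  {"dp":[0,0.017,-0.009],"angular":[0.027,0,0]},
  {"dp":[0,0.02,-0.01],"angular":[0.031,0,0]},
  {"dp":[0,0.023,-0.012],"angular":[0.036,0,0]},
  {"dp":[0,0.026,-0.013],"angular":[0.04,0,0]},
  {"dp":[0,0.029,-0.014],"angular":[0.044,0,0]},
])

```text
time: 26.7
ee_pos: [530.5, 60.4, 265.7]
eef_rot: [-0.458, 0.887, 0.051, -0.026]
force: [-1.4, 0.5, -1.5]
width: 12.3
gripper_force: 89.0
```

```bash
python3 sc.py 0 105 160 55 -83.4; python3 balls.py;  python3 tab.py 55 160 63 160
```

```text
target [530.8  61.3 265.1]
t 26.7 at [530.5  60.4 265.7] psi -83.4 w 12.3 gf 89.0 F [-1.4  0.5 -1.5] j [-0.45  0.55  1.49  0.77  1.7   0.86]
dp [0.0007 0.     0.0022] ang [ 0.0022 -0.0002 -0.0001]
top ball_s1 []
top ball_m1 []
top ball_l1 [(0.55, 'px', [190, 368], 'lane z20', [3, -147], 'z135', [-21, -114]), (0.49, 'px', [191, 377], 'lane z20', [-1, -172], 'z135', [-26, -136]), (0.41, 'px', [180, 395], 'lane z20', [22, -232], 'z135', [-4, -190])]
side ball_s1 []
side ball_m1 [(0.55, 'px', [181, 309], 'lane z20', [-56, -86], 'z135', [-90, 69]), (0.4, 'px', [187, 315], 'lane z20', [-83, -64], 'z135', [-113, 87])]
side ball_l1 [(0.46, 'px', [165, 298], 'lane z20', [-2, -167], 'z135', [-43, 0])]
55.8 160.0 [ 0.002 -0.002] 0.0044
56.6 160.0 [ 0.005 -0.004] 0.0089
57.4 160.0 [ 0.007 -0.005] 0.0133
58.2 160.0 [ 0.01  -0.007] 0.0178
59.0 160.0 [ 0.013 -0.009] 0.0222
59.8 160.0 [ 0.015 -0.011] 0.0267
60.6 160.0 [ 0.018 -0.012] 0.0311
61.4 160.0 [ 0.02  -0.014] 0.0356
62.2 160.0 [ 0.023 -0.015] 0.04
63.0 160.0 [ 0.026 -0.017] 0.0444
```

Call:
apply_moves([
  {"dp":[0,0.003,-0.002],"angular":[0.005,0,0]},
  {"dp":[0,0.007,-0.005],"angular":[0.013,0,0]},
  {"dp":[0,0.013,-0.009],"angular":[0.022,0,0]},
  {"dp":[0,0.018,-0.012],"angular":[0.031,0,0]},
  {"dp":[0,0.023,-0.015],"angular":[0.04,0,0]},
  {"dp":[0,0.026,-0.017],"angular":[0.044,0,0]},
  {"dp":[0,0.02,-0.017],"angular":[0.044,0,0]},
  {"dp":[0,0.028,-0.017],"angular":[0.044,0,0]},
  {"dp":[0,0.02,-0.017],"angular":[0.044,0,0]},
  {"dp":[0,0.026,-0.017],"angular":[0.044,0,0]},
])

```text
time: 28.1
ee_pos: [532.1, 46.6, 261.0]
eef_rot: [-0.517, 0.854, 0.05, -0.029]
force: [-1.1, 0.0, -1.0]
width: 12.2
gripper_force: 89.0
```

```bash
python3 sc.py 0 105 160 63 -83.4; python3 - <<'E'
from balls import *
for n in("top","side"):
    f=env.grab_frame(n)
    for k in("ball_s1","ball_s2","scoop_lip"):
        print(n,k,[(round(d["p"],2),[int(v) for v in d["point"]],loc(at_z(f,d["point"],12)),loc(at_z(f,d["point"],180))) for d in env.mark_of(f,k)])
E
```

```text
target [532.4  47.1 259.4]
t 28.1 at [532.1  46.6 261. ] psi -83.2 w 12.2 gf 89.0 F [-1.1  0.  -1. ] j [-0.5   0.62  1.48  0.83  1.78  0.8 ]
dp [0.0007 0.0023 0.0023] ang [ 0.0031 -0.0001  0.0004]
top ball_s1 []
top ball_m1 []
top ball_l1 [(0.54, 'px', [189, 376], 'lane z20', [3, -171], 'z135', [-21, -135])]
side ball_s1 []
side ball_m1 [(0.52, 'px', [185, 318], 'lane z20', [-89, -73], 'z135', [-118, 79]), (0.38, 'px', [183, 308], 'lane z20', [-56, -77], 'z135', [-89, 76])]
side ball_l1 [(0.48, 'px', [163, 298], 'lane z20', [3, -179], 'z135', [-38, -10])]
top ball_s1 []
top ball_s2 []
top scoop_lip [(0.57, [189, 293], [38, 70], [-3, 86])]
side ball_s1 [(0.53, [197, 286], [-7, 0], [-66, 206])]
side ball_s2 [(0.53, [197, 286], [-7, 0], [-66, 206])]
side scoop_lip [(0.8, [168, 272], [82, -141], [4, 95]), (0.44, [133, 278], [132, -375], [43, -89])]
```

Call:
apply_moves([
  {"dp":[0,0.007,-0.005],"angular":[0.014,0,0]},
  {"dp":[0,0.013,-0.009],"angular":[0.028,0,0]},
  {"dp":[0,0.019,-0.012],"angular":[0.028,0,0]},
  {"dp":[0,0.009,-0.012],"angular":[0.028,0,0]},
  {"dp":[0,0.019,-0.012],"angular":[0.028,0,0]},
  {"dp":[0,0.009,-0.012],"angular":[0.028,0,0]},
  {"dp":[0.006,0.014,-0.012],"angular":[0.028,0,0]},
  {"dp":[-0.006,0.014,-0.012],"angular":[0.028,0,0]},
  {"dp":[0.006,0.014,-0.012],"angular":[0.028,0,0]},
  {"dp":[0,0.014,-0.012],"angular":[0.028,0,0]},
])

```text
time: 29.9
ee_pos: [533.2, 37.8, 256.6]
eef_rot: [-0.554, 0.83, 0.048, -0.032]
force: [-0.6, 0.1, -2.0]
width: 12.4
gripper_force: 89.0
```

```bash
python3 sc.py 0 105 220 30 -83.4;python3 sc.py 0 130 260 0 -83.4
```

```text
target [525.3 108.5 329.3]
t 29.9 at [533.2  37.8 256.6] psi -83.5 w 12.4 gf 89.0 F [-0.6  0.1 -2. ] j [-0.53  0.67  1.47  0.87  1.83  0.77]
dp [ 0.0006 -0.1888  0.0757] ang [-2.082e-01  1.000e-04 -1.000e-04]
target [516.4 185.7 347.5]
t 29.9 at [533.2  37.8 256.6] psi -83.5 w 12.4 gf 89.0 F [-0.6  0.1 -2. ] j [-0.53  0.67  1.47  0.87  1.83  0.77]
dp [ 0.0006 -0.2821  0.2054] ang [-3.749e-01  2.000e-04 -1.000e-04]
```

Call:
apply_moves([
  {"dp":[0,-0.038,0.005],"angular":[-0.02,0,0]},
  {"dp":[0,-0.08,0.015],"angular":[-0.06,0,0]},
  {"dp":[0,-0.12,0.035],"angular":[-0.107,0,0]},
  {"dp":[0,-0.155,0.055],"angular":[-0.155,0,0]},
  {"dp":[0,-0.189,0.076],"angular":[-0.208,0,0]},
  {"dp":[0,-0.215,0.11],"angular":[-0.25,0,0]},
  {"dp":[0,-0.24,0.145],"angular":[-0.295,0,0]},
  {"dp":[0,-0.265,0.18],"angular":[-0.34,0,0]},
  {"dp":[0,-0.282,0.205],"angular":[-0.375,0,0]},
  {"dp":[0,-0.282,0.205],"angular":[-0.375,0,0]},
])

```text
time: 30.9
ee_pos: [515.2, 190.3, 348.7]
eef_rot: [-0.0, 0.998, 0.061, 0.001]
force: [-0.1, -0.0, -3.3]
width: 12.7
gripper_force: 88.9
```

```bash
python3 mv.py 508 298 260 -63.5; python3 balls.py
```

```text
t 30.9 at [515.2 190.3 348.7] psi -83.0 w 12.7 gf 88.9 F [-0.1 -0.  -3.3] j [0.21 0.33 1.25 0.   1.56 1.66]
dp [ 0.0114 -0.2155  0.1776] ang [-0.     -0.0008 -0.1085]
top ball_s1 []
top ball_m1 [(0.63, 'px', [225, 350], 'lane z20', [-92, -74], 'z135', [-107, -48]), (0.62, 'px', [219, 351], 'lane z20', [-75, -81], 'z135', [-92, -54])]
top ball_l1 [(0.61, 'px', [224, 350], 'lane z20', [-88, -78], 'z135', [-104, -51]), (0.59, 'px', [190, 370], 'lane z20', [1, -151], 'z135', [-23, -117]), (0.54, 'px', [189, 375], 'lane z20', [2, -169], 'z135', [-22, -133]), (0.46, 'px', [173, 246], 'lane z20', [102, 202], 'z135', [67, 200])]
side ball_s1 []
side ball_m1 [(0.62, 'px', [196, 288], 'lane z20', [-14, 3], 'z135', [-54, 145]), (0.38, 'px', [184, 318], 'lane z20', [-88, -79], 'z135', [-117, 74]), (0.37, 'px', [187, 309], 'lane z20', [-63, -57], 'z135', [-96, 93])]
side ball_l1 [(0.56, 'px', [165, 297], 'lane z20', [4, -169], 'z135', [-37, -2])]
```

Call:
apply_moves([
  {"dp":[0.001,-0.01,0.008],"angular":[0,0,-0.005]},
  {"dp":[0.002,-0.03,0.025],"angular":[0,0,-0.015]},
  {"dp":[0.004,-0.06,0.05],"angular":[0,0,-0.03]},
  {"dp":[0.006,-0.1,0.08],"angular":[0,0,-0.05]},
  {"dp":[0.008,-0.14,0.11],"angular":[0,0,-0.07]},
  {"dp":[0.01,-0.175,0.14],"angular":[0,0,-0.09]},
  {"dp":[0.011,-0.2,0.16],"angular":[0,0,-0.1]},
  {"dp":[0.011,-0.212,0.173],"angular":[0,0,-0.107]},
  {"dp":[0.011,-0.215,0.178],"angular":[0,0,-0.108]},
  {"dp":[0.011,-0.215,0.178],"angular":[0,0,-0.108]},
])

```text
time: 32.3
ee_pos: [509.3, 292.7, 258.5]
eef_rot: [0.0, 0.974, 0.225, -0.0]
force: [-0.6, -0.5, -1.7]
width: 12.3
gripper_force: 88.9
```

```bash
python3 mv.py 508 298 88 -63.5; python3 balls.py; python3 - <<'E'
from ov import *
G=[539,-10,.115]
t=env.grab_frame("top"); s=env.grab_frame("side")
for n,f in(("top",t),("side",s)):
    a=f["img"].astype(int).sum(2)//3; b=cv2.imread(f"pics/{n}0.png").astype(int).sum(2)//3
    q=proj(f,pose2(G,[(-100,42,10),(-100,-30,10),(-45,-30,10),(-45,42,10)]))
    r0,c0=np.floor(q.min(0)).astype(int);r1,c1=np.ceil(q.max(0)).astype(int)
    print(n,r0,c0); print((a-b)[r0:r1+1,c0:c1+1])
for n,f in(("top",t),("side",s)):
    print(n,[(k,round(d["p"],2),[int(v) for v in d["point"]],int(d["region"].sum())) for k in("ball_s1","ball_s2") for d in env.cut_out(f,k)+[dict(d,region=np.zeros(1)) for d in env.boxes_of(f,k)]])
E
```

```text
t 32.3 at [509.3 292.7 258.5] psi -64.0 w 12.3 gf 88.9 F [-0.6 -0.5 -1.7] j [ 0.39  0.45  1.32 -0.    1.38  1.51]
dp [ 0.0024 -0.0109  0.341 ] ang [ 0.0001  0.0001 -0.0028]
top ball_s1 []
top ball_m1 [(0.63, 'px', [219, 348], 'lane z20', [-74, -74], 'z135', [-91, -48]), (0.46, 'px', [225, 354], 'lane z20', [-93, -86], 'z135', [-108, -59])]
top ball_l1 [(0.43, 'px', [189, 368], 'lane z20', [7, -147], 'z135', [-18, -113]), (0.42, 'px', [188, 376], 'lane z20', [4, -171], 'z135', [-20, -135])]
side ball_s1 []
side ball_m1 [(0.59, 'px', [184, 317], 'lane z20', [-86, -78], 'z135', [-115, 75]), (0.4, 'px', [185, 310], 'lane z20', [-65, -66], 'z135', [-98, 85]), (0.33, 'px', [187, 310], 'lane z20', [-68, -58], 'z135', [-100, 93])]
side ball_l1 [(0.59, 'px', [163, 299], 'lane z20', [0, -178], 'z135', [-42, -9])]
top 212 307
[[  5   7   9  12  15  15  14  16  16  14  16  16  16  12  16  15  12   8
    7   6   8   7   6   7   6   6   9   9   6]
 [  8  12  17  12  15  16  14  14  14  14  15  16  16  17  16  18  15  14
    7   6   5   8   7   5   8   7   8   7   7]
 [ 12  17  26  14  16  17  16  
[... 4140 characters left out ...]
4   5   6  14  21  34  52  54]
 [ 16  11   5  -1   5   6   4   5   4   2   6   5   3   4   5   4   6   6
    4   4   5  12  25  42  51  54]
 [ 15   6   5   4   4   2   2   3   3   5   1   5   4   4   4   7   5   4
    7   2   6  10  33  50  55  55]
 [ 16   8   6   1   7   3   7   6   2   5   5   5   5   4   7   5   7   6
    6   6   7  16  40  52  59  57]
 [ 17  21  11   6   3   8   5   4   6   4   2   2   5   2   4   9   5   4
    9  -1   6  18  36  52  55  57]
 [ 26  41  37  26  26  23  19  12   8  11   8   4   3   7   7   5   8   6
    3   2   3  22  43  56  55  56]
 [ 38  51  55  56  52  50  46  28   8  15  13   3   0   8   4   2   0   5
    2   2   9  26  48  54  54  58]]
top []
side []
```

Comparing pixels with the first picture shows two ~5 px bright blobs at top-px (224,331) and (228,332), in the small lane left of the divider. Both small balls are therefore home, the middles are in their lane and the larges are in the box. I'll set the scoop down where it stood.

Call:
apply_moves([
  {"dp":[0,0,0.04],"angular":[0,0,0]},
  {"dp":[0,0,0.09],"angular":[0,0,0]},
  {"dp":[0,0,0.15],"angular":[0,0,0]},
  {"dp":[0,0,0.21],"angular":[0,0,0]},
  {"dp":[0,0,0.26],"angular":[0,0,0]},
  {"dp":[0,0,0.295],"angular":[0,0,0]},
  {"dp":[0,0,0.32],"angular":[0,0,0]},
  {"dp":[0,0,0.33],"angular":[0,0,0]},
  {"dp":[0,0,0.336],"angular":[0,0,0]},
  {"dp":[0,0,0.339],"angular":[0,0,0]},
])

```text
time: 34.2
ee_pos: [509.8, 292.9, 89.8]
eef_rot: [-0.0, 0.974, 0.225, 0.001]
force: [-0.3, -1.9, -2.2]
width: 12.4
gripper_force: 89.0
```

```bash
python3 mv.py 508 298 88 -63.5; python3 - <<'E'
from ov import *
g=[539,-10,.115]
t=env.grab_frame("top")
for rc in((224,331.5),(228.3,332)):
    d=at_z(t,rc,14)[:2]-g[:2]; c,s=np.cos(g[2]),np.sin(g[2]); print((c*d[0]+s*d[1]).round(1),(-s*d[0]+c*d[1]).round(1))
E
```

```text
t 34.2 at [509.8 292.9  89.8] psi -64.0 w 12.4 gf 89.0 F [-0.3 -1.9 -2.2] j [ 0.39  0.61  1.54 -0.    0.99  1.51]
dp [ 0.0013 -0.0107  0.0035] ang [ 0.0001 -0.0004 -0.0028]
-80.0 -23.5
-92.6 -22.8
```

Call:
apply_moves([
  {"dp":[0,0,0.001],"angular":[0,0,0]},
  {"dp":[0,0,0.002],"angular":[0,0,0]},
  {"dp":[0,0,0.003],"angular":[0,0,0]},
  {"dp":[0,0,0.003],"angular":[0,0,0]},
  {"dp":[0,0,0.003],"angular":[0,0,0]},
  {"dp":[0,0,0.003],"angular":[0,0,0]},
  {"dp":[0,0,0.003],"angular":[0,0,0]},
  {"dp":[0,0,0.003],"angular":[0,0,0]},
  {"dp":[0,0,0.003],"angular":[0,0,0]},
  {"dp":[0,0,0.003],"angular":[0,0,0]},
])

```text
time: 35.25
ee_pos: [509.7, 292.6, 88.3]
eef_rot: [0.0, 0.974, 0.225, 0.001]
force: [0.1, -3.4, 5.7]
width: 12.6
gripper_force: 90.1
```

Call:
apply_moves([
  {"dp":[0,0,0],"angular":[0,0,0]},
  {"dp":[0,0,0],"angular":[0,0,0]},
  {"dp":[0,0,0],"angular":[0,0,0]},
  {"dp":[0,0,0],"angular":[0,0,0]},
  {"dp":[0,0,0],"angular":[0,0,0]},
  {"dp":[0,0,0],"angular":[0,0,0]},
  {"dp":[0,0,0],"angular":[0,0,0]},
  {"dp":[0,0,0],"angular":[0,0,0]},
  {"dp":[0,0,0],"angular":[0,0,0]},
  {"dp":[0,0,0],"angular":[0,0,0]},
], claw=1)

```text
time: 36.25
ee_pos: [509.4, 292.7, 87.7]
eef_rot: [0.0, 0.974, 0.225, 0.0]
force: [-0.0, 0.6, 0.6]
width: 85.5
gripper_force: 0.0
```

Call:
apply_moves([
  {"dp":[0,0,-0.01],"angular":[0,0,0]},
  {"dp":[0,0,-0.03],"angular":[0,0,0]},
  {"dp":[0,0,-0.06],"angular":[0,0,0]},
  {"dp":[0,0,-0.1],"angular":[0,0,0]},
  {"dp":[0,0,-0.15],"angular":[0,0,0]},
  {"dp":[0,0,-0.2],"angular":[0,0,0]},
  {"dp":[0,0,-0.25],"angular":[0,0,0]},
  {"dp":[0,0,-0.28],"angular":[0,0,0]},
  {"dp":[0,0,-0.3],"angular":[0,0,0]},
  {"dp":[0,0,-0.3],"angular":[0,0,0]},
])

```text
time: 37.25
ee_pos: [509.9, 292.9, 239.6]
eef_rot: [-0.0, 0.974, 0.225, 0.002]
force: [0.6, 0.6, 0.6]
width: 85.4
gripper_force: 0.0
```

```bash
python3 mv.py; python3 balls.py; python3 - <<'E'
from h import *
for n in("top","side"):
    f=env.grab_frame(n)
    for k,h in(("scoop_bar",95),("scoop",0),("catch_box",0),("magnet_block",0),("loupe",0),("bush_brass",0)):
        print(n,k,[(round(d["p"],2),at_z(f,d["point"],h)[:2].round(0).tolist()) for d in env.mark_of(f,k)][:3])
E
```

```text
t 37.25 at [509.9 292.9 239.6] psi -64.0 w 85.4 gf 0.0 F [0.6 0.6 0.6] j [ 0.39  0.46  1.35 -0.    1.33  1.51]
top ball_s1 [(0.52, 'px', [197, 238], 'lane z20', [34, 232], 'z135', [5, 227])]
top ball_m1 [(0.6, 'px', [225, 352], 'lane z20', [-93, -83], 'z135', [-108, -56]), (0.57, 'px', [218, 349], 'lane z20', [-72, -77], 'z135', [-89, -51])]
top ball_l1 [(0.7, 'px', [220, 341], 'lane z20', [-74, -53], 'z135', [-90, -29]), (0.54, 'px', [188, 368], 'lane z20', [10, -147], 'z135', [-15, -113]), (0.47, 'px', [189, 380], 'lane z20', [1, -181], 'z135', [-23, -144])]
side ball_s1 [(0.59, 'px', [159, 297], 'lane z20', [11, -201], 'z135', [-32, -28]), (0.57, 'px', [272, 247], 'lane z20', [-1, 330], 'z135', [-42, 423])]
side ball_m1 [(0.62, 'px', [180, 309], 'lane z20', [-57, -94], 'z135', [-91, 61]), (0.46, 'px', [187, 316], 'lane z20', [-86, -65], 'z135', [-115, 86])]
side ball_l1 [(0.72, 'px', [245, 248], 'lane z20', [30, 240], 'z135', [-16, 347]), (0.47, 'px', [165, 294], 'lane z20', [13, -166], 'z135', [-30, 0])]
top scoop_bar [(0.46, [509.0, 288.0])]
top scoop [(0.57, [548.0, 85.0]), (0.47, [510.0, 301.0]), (0.17, [566.0, -158.0])]
top catch_box [(0.67, [496.0, 523.0]), (0.63, [549.0, -159.0]), (0.55, [558.0, -166.0])]
top magnet_block [(0.43, [587.0, 419.0])]
top loupe [(0.36, [577.0, 422.0])]
top bush_brass [(0.64, [599.0, -236.0])]
side scoop_bar [(0.94, [516.0, 296.0])]
side scoop [(0.7, [518.0, 296.0]), (0.42, [579.0, -217.0]), (0.29, [500.0, -114.0])]
side catch_box [(0.86, [305.0, 363.0]), (0.77, [506.0, 521.0]), (0.73, [554.0, -164.0])]
side magnet_block [(0.95, [455.0, 405.0])]
side loupe [(0.55, [587.0, 417.0]), (0.28, [507.0, 300.0])]
side bush_brass [(0.46, [582.0, -238.0])]
```

```bash
python3 -c "
from bench import env
print(env.hand_in())"
```

```text
the job is handed in; nothing more can be done
None
```

The job is handed in at about 38 s, with no verdict shown. By the last checks both small and both middle balls are in their own lanes, both large ones are in the catch box in the bay, the emptied scoop is back on the desk, and the magnet block, loupe and brass bush are where they were. The small balls' place rests on comparing pixels with the first picture, since the networks did not find them in the lane.

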